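# Set up the embossing bed: tip formers into their seats and build the stop pile

### The arm

A 6-joint arm with a two-finger parallel gripper is mounted at the origin on the work surface. World frame = base frame: x ahead of the robot, y to its left, z up, the work surface at z = 0. Lengths are in mm, angles in rad, forces in N, time in s.
With the tool pointing down it reaches from about 225 to 875 mm from the base axis. Payload 3.4 kg.
Tool frame: the origin (TCP) lies at the centre of the arm's flange, where the gripper is bolted on; the fingertips stand 173 mm ahead of it and the grasp point (between the pads) lies 155 mm ahead of it; z points along the fingers, y is the line along which they close (so a half turn about z gives the same grasp; the last joint's range is limited). The gripper opens to 85 mm and grips with 20 to 120 N. Pads are 22 mm wide; open, the fingers measure 114 mm over their backs; the gripper's body (76 mm by 85 mm) begins 54 mm behind the grasp point. The pads swing forward as they close: fully open they stand 13 mm farther back than shut.
Start: joints at [-1.454, 0.276, 1.505, -0, 1.361, -0.121], TCP at [135.445, -558.837, 404.728] pointing down, gripper open.
Joint ranges: [-2.89, 2.89], [-0.75, 2.08], [0.22, 2.7], [-1.18, 4.32], [0.11, 2.71], [-2.7, 2.7]. Speed limits (rad/s): [2.57, 2.57, 3.14, 3.14, 3.14, 3.14].

### API

Orientations are given as a rotation vector (axis times angle).
In Python, from bench import r gives the robot as it stands. The module is installed in compiled form; this text tells all that it offers.
- The arm moves only by the tool play_rows, never from a script. Its argument "deltas" is one flat list of numbers, 7 for each row, row after row: the shift along the tool's x, y, z in mm, then the turn, a rotation vector about the tool's x, y, z in degrees, then the gripper command: -1 is shut, 1 is fully open, values between are in proportion. In form: [dx, dy, dz, rx, ry, rz, fingers, dx, dy, dz, rx, ry, rz, fingers, ...]. A call has 1 to 12 rows; each row is the pose to reach, as a shift and turn from the pose commanded when the call began, along the tool's axes at that moment; what a row does not reach only later rows make up. A row lasts 1/10 s, in which the tool goes at most 50 mm and 8.59 degrees, less where a joint would pass 70% of its speed; a pose out of reach is approached as far as the arm can. A call with a gripper value outside its range is refused whole. The fingers move at their own pace and stop on an object; "newtons" is the grip in N (left out, the last holds). Time passes only in rows, so rows that repeat a pose let the fingers close. It gives the time, the measured TCP pose, the force, the opening and the grip force at its end, in the units of the state.
- r.state(): the state, without advancing time (a new reading comes with each control period).
- r.get_image(name): name is "side" or "top"; returns a dict with "img" (420x560x3 uint8, red, green, blue), "K" (3x3 intrinsics, pixels), "distortion" ([k1, k2, p1, p2, k3] as OpenCV has them; the pictures are not rectified), "R" (3x3) and "t" (3): a world point X has camera coordinates R X + t. Camera axes: x right, y down, z forward; pixel columns grow to the right and rows downward; lengths in mm; the calibration is good to about 2 mm. A picture is of the moment at which its call begins. There is no depth.
- r.close_job(): hands the job in; it is judged then, once.
The state is a dict: "time_s": time; "qpos": joint angles; "joint_velocities": joint speeds; "joint_efforts": joint torques, N m; "ee_pos": TCP position; "eef_rot": TCP orientation; "wrist_force": force on the tool from outside, world axes, zero at the start; "wrist_torque": the same for the moment, N m; "grip_width": opening from 0.0 (shut) to 1.0 (fully open); "finger_force": force on a finger pad.
Only numpy, scipy, OpenCV 4.12 (cv2) and the standard library are available. Lean on these libraries where they do the work, as an engineer would, in place of code of your own. Each camera call takes 0.05 s, during which the arm holds its last target. There are 200 camera calls.

### The job

Set up the die bed for the next batch of embossed trays: put every lugged steel former into a seat of its own, tipping one edge down under the seat's clip first and then laying it flat on the seat floor. Build the press stop too: pile packing plates squarely on the stop pad, long side along the pad's, until the top of the pile is level with the collar of the gauge post that stands by the pad, and no higher; leave any spare plates flat on the bench clear of the pad, and don't disturb the other things lying about.

Things in the scene. Friction and masses are not known exactly. Their poses are not given: they have to be found in the camera images.
- former1_lug (a point): steel former: a plain round disc 76 mm across and 8 mm thick with an upright rectangular lifting lug on its middle, 44 mm long (along its x), 14 mm thick (along its y) and 40 mm tall, so 48 mm high in all; about 0.42 kg. This point is the centre of the lug, 28 mm above the disc's underside; z points up out of the disc. Two or three formers are present.
- former2_lug (a point): steel former: a plain round disc 76 mm across and 8 mm thick with an upright rectangular lifting lug on its middle, 44 mm long (along its x), 14 mm thick (along its y) and 40 mm tall, so 48 mm high in all; about 0.42 kg. This point is the centre of the lug, 28 mm above the disc's underside; z points up out of the disc. Two or three formers are present.
- former3_lug (a point): steel former: a plain round disc 76 mm across and 8 mm thick with an upright rectangular lifting lug on its middle, 44 mm long (along its x), 14 mm thick (along its y) and 40 mm tall, so 48 mm high in all; about 0.42 kg. This point is the centre of the lug, 28 mm above the disc's underside; z points up out of the disc. Two or three formers are present.
- seat1 (a point): middle of the flat floor of a round seat in the die bed: 80 mm across, 10 mm deep, its floor 12 mm above the table. z is up; x runs from the seat's clip straight across the seat (away from the robot), y along the row of seats. The clip overhangs the seat's -x side (see the bed).
- seat2 (a point): middle of the flat floor of a round seat in the die bed: 80 mm across, 10 mm deep, its floor 12 mm above the table. z is up; x runs from the seat's clip straight across the seat (away from the robot), y along the row of seats. The clip overhangs the seat's -x side (see the bed).
- seat3 (a point): middle of the flat floor of a round seat in the die bed: 80 mm across, 10 mm deep, its floor 12 mm above the table. z is up; x runs from the seat's clip straight across the seat (away from the robot), y along the row of seats. The clip overhangs the seat's -x side (see the bed).
- bed: fixed dark steel die bed 120 x 320 x 22 mm, three counterbored seats 100 mm apart along its y. Each has a fixed bright flat clip 50 mm wide on the robot's side: underside 13 mm and top 18 mm above the seat floor, edge 29 mm from the seat's middle (11 mm overhang), so a disc enters only with one edge tipped down under it, by about 20 degrees. Origin: middle of underside.
- plate1_mid (a point): plain aluminium packing plate 50 mm (its x) x 90 mm (its y) x 15 mm thick, about 0.18 kg; this point is its centre, half-way up. All six are alike.
- plate2_mid (a point): plain aluminium packing plate 50 mm (its x) x 90 mm (its y) x 15 mm thick, about 0.18 kg; this point is its centre, half-way up. All six are alike.
- plate3_mid (a point): plain aluminium packing plate 50 mm (its x) x 90 mm (its y) x 15 mm thick, about 0.18 kg; this point is its centre, half-way up. All six are alike.
- plate4_mid (a point): plain aluminium packing plate 50 mm (its x) x 90 mm (its y) x 15 mm thick, about 0.18 kg; this point is its centre, half-way up. All six are alike.
- plate5_mid (a point): plain aluminium packing plate 50 mm (its x) x 90 mm (its y) x 15 mm thick, about 0.18 kg; this point is its centre, half-way up. All six are alike.
- plate6_mid (a point): plain aluminium packing plate 50 mm (its x) x 90 mm (its y) x 15 mm thick, about 0.18 kg; this point is its centre, half-way up. All six are alike.
- pad_top (a point): centre of the top face of the fixed dark steel stop pad, a block 70 mm (its x) x 110 mm (its y) and 12 mm high, on the right of the bench. Plates are piled flat on it, their long side along its long side (y).
- gauge_short_mark (a point): mark of the shorter gauge post: centre of the upper face of the black collar (28 mm across) on a thin fixed steel post with a 36 mm round foot; collar face 72 mm above the table, post 82 mm tall. Only the gauge post standing about 100 mm from the pad's centre counts; the other is a spare parked beyond the bed.
- gauge_tall_mark (a point): the mark of the taller gauge post, built the same: collar face 87 mm above the table, post 97 mm tall. It counts only if it is the one standing by the pad.
- hammer: hammer, 240 mm, lying at the far side; a bystander, to be left alone. Origin: under the middle of the tool
- copper_bowl: copper bowl, 90 mm across, 45 mm high; a bystander, to be left alone. Origin: middle of its underside
- copper_cup: copper cup, 60 mm across, 55 mm high; a bystander, to be left alone. Origin: middle of its underside
- brass_ring: flat brass ring, 60 mm across, 12 mm high; a bystander, to be left alone. Origin: middle of its underside
- copper_disc: flat copper blank, 90 mm across, 6 mm thick, without lug (not a former); a bystander, to be left alone. Origin: middle of its underside
- brass_foot: turned brass pot foot, 68 mm across, 50 mm high; a bystander, to be left alone. Origin: middle of its underside
There are look-alikes about, which are no part of the job. Leave any pink look-alike of the part that bears plate6_mid alone.

How it is judged:
By the outcome, as a careful person would: the job done as asked, in the order asked, and still so for the second after the job is handed in, with the robot touching nothing.
Of former1, former2, former3 only 2 to 3 are there at a start; the rules pass over those that are not, and their reading is None.
At some moment in a run one of former1, former2, former3, plate1, plate2, plate3, plate4, plate5, plate6 may be knocked a few centimetres aside while the robot is not near it.
Once in a run the grip may slacken for a moment while it holds something.
It also fails if it takes over 210 s, if anything falls off the work surface, if the arm or the gripper's body presses on something with over 40 N, if the wrist force passes 120 N, or if a joint passes its speed limit or range.

## Working session

There is one attempt and no reset: what is moved stays moved. The work goes in short steps, Python scripts to look and compute and a tool call to move; the robot and the scene stay as the last step left them, time stands still between calls to the robot, and variables do not carry over. Pictures are saved under pics/ and viewed, at most 14 in all, crops included, and the job is handed in when it is done.

Besides the shell and the picture viewer there is one more tool, called after "Request:" by a JSON object that holds its "fn" and its "kwargs", one argument or row to a line. play_rows: Moves the arm, as the interface text tells. Its arguments: {"type":"object","properties":{"deltas":{"type":"array"},"newtons":{"type":"number"}},"required":["deltas"]}

```bash
mkdir -p pics; cat > h.py <<'E'
import numpy as np, cv2
from bench import r
from scipy.spatial.transform import Rotation as Ro
def grab(name,f=None):
    d=r.get_image(name)
    if f: cv2.imwrite('pics/'+f,d['img'][:,:,::-1])
    return d
def p2w(d,uv,z):
    uv=np.array(uv,float).reshape(-1,1,2)
    n=cv2.undistortPoints(uv,np.array(d['K']),np.array(d['distortion'])).reshape(-1,2)
    R=np.array(d['R']);t=np.array(d['t']).ravel()
    c=-R.T@t; z=np.broadcast_to(z,(len(n),))
    v=np.c_[n,np.ones(len(n))]@R
    return c+v*((z-c[2])/v[:,2])[:,None]
def w2p(d,X):
    R=np.array(d['R']);t=np.array(d['t'],float).ravel()
    return cv2.projectPoints(np.array(X,float).reshape(-1,1,3),cv2.Rodrigues(R)[0],t,np.array(d['K']),np.array(d['distortion']))[0].reshape(-1,2)
E
python3 - <<'E'
from h import *
for n in('top','side'):
    d=grab(n,n+'0.png'); R=np.array(d['R']);print(n,d['K'],-R.T@np.array(d['t']).ravel(),R)
    cv2.imwrite('pics/%s0b.png'%n,cv2.resize(d['img'][:,:,::-1],(800,600),interpolation=cv2.INTER_CUBIC))
    import pickle;pickle.dump(d,open(n+'0.pkl','wb'))
print(r.state())
E
```

```text
top [[424.92013085   0.         285.70546931]
 [  0.         424.92013085 208.7868463 ]
 [  0.           0.           1.        ]] [ 376.36684761  -16.86856618 1285.45824658] [[-0.02015922 -0.99979414  0.00229684]
 [-0.99713392  0.01993792 -0.07298237]
 [ 0.07292156 -0.00376152 -0.99733059]]
side [[527.05735862   0.         286.45132767]
 [  0.         527.05735862 216.41834527]
 [  0.           0.           1.        ]] [ 433.99882776  867.22070516 1029.42472804] [[-0.99837468 -0.05615029 -0.00975393]
 [-0.03400494  0.72425513 -0.68869309]
 [ 0.04573465 -0.68724206 -0.72498737]]
{'time_s': 0.1, 'qpos': array([-1.45399697e+00,  2.76522831e-01,  1.50598947e+00,  2.20729800e-05,
        1.36068206e+00, -1.21020955e-01]), 'joint_velocities': array([-1.20301126e-03, -4.19624697e-04, -2.86960283e-03,  3.35103400e-04,
        3.42304537e-04,  7.28544944e-05]), 'joint_efforts': array([ 1.62060147e-03, -4.17697227e+01, -2.46405637e+01, -1.28153542e-04,
        5.84154957e-03,  2.55173717e-06]), 'ee_pos': array([ 135.4272821 , -558.63926361,  403.93786656]), 'eef_rot': array([-3.11781885e+00, -3.72490329e-01, -3.91944390e-05]), 'wrist_force': array([-0.26603533,  0.51841716, -0.38474108]), 'wrist_torque': array([-0.02725978,  0.01017692, -0.05860798]), 'finger_force': 0.0, 'grip_width': 0.9965999412180065}
```

View pics/top0b.png

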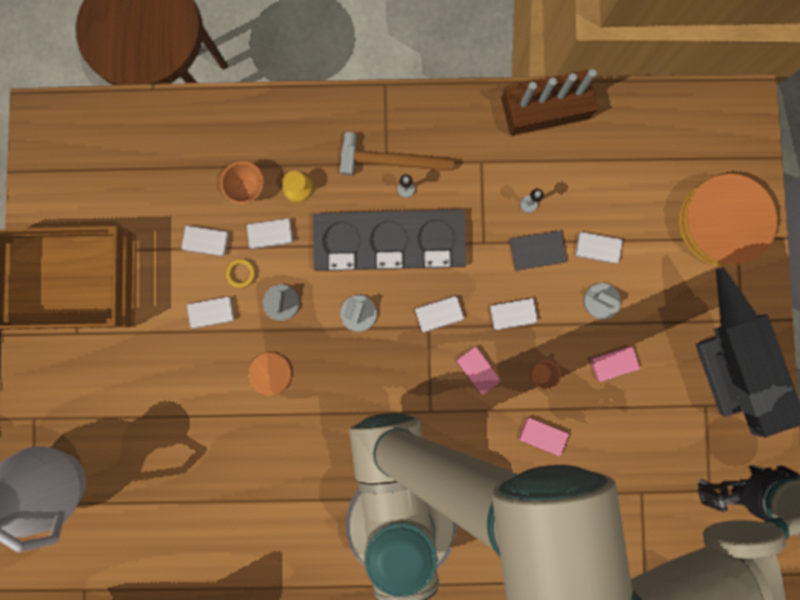

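View pics/side0b.png

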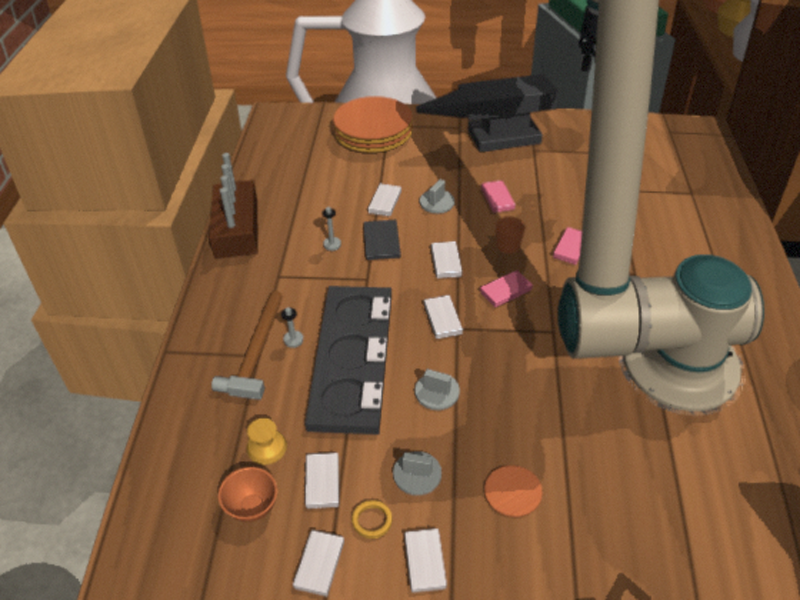

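The top view shows six white plates, three formers, pad at (538,250), gauge beside it at (530,200), bed at (390,240), and three pink decoys (800x600 pixels). I'll measure these in rectified planes.

```bash
cat >> h.py <<'E'
X0,X1,Y0,Y1=150,800,-500,550
def rect(d,z,s=2):
    # ortho image: rows = x descending, cols = y descending, s px/mm
    xs=np.arange(X1,X0,-1/s);ys=np.arange(Y1,Y0,-1/s)
    g=np.stack(np.meshgrid(xs,ys,indexing='ij')+[np.full((len(xs),len(ys)),float(z))] if False else [*np.meshgrid(xs,ys,indexing='ij'),np.full((len(xs),len(ys)),float(z))],-1)
    p=w2p(d,g.reshape(-1,3)).astype(np.float32).reshape(len(xs),len(ys),2)
    return cv2.remap(d['img'],p[...,0],p[...,1],cv2.INTER_LINEAR)
def rp(u,v,s=2): return np.array([X1-v/s,Y1-u/s])
def blobs(im,mask,amin,amax,s=2):
    out=[]
    for c in cv2.findContours(mask.astype(np.uint8),cv2.RETR_EXTERNAL,cv2.CHAIN_APPROX_NONE)[0]:
        a=cv2.contourArea(c)/s/s
        if not amin<a<amax: continue
        (u,v),_,_=cv2.minAreaRect(c); b=cv2.boxPoints(cv2.minAreaRect(c))
        w=np.array([rp(*q) for q in b]); e=w[1]-w[0];f=w[2]-w[1]
        if np.hypot(*e)<np.hypot(*f): e,f=f,e
        ang=np.degrees(np.arctan2(e[1],e[0]))%180  # direction of long side from +x
        m=cv2.moments(c); 
        out.append((rp(m['m10']/m['m00'],m['m01']/m['m00']).round(1),rp(u,v).round(1),round(np.hypot(*e),1),round(np.hypot(*f),1),round(ang,1),round(a)))
    return out
def white(im):
    h=cv2.cvtColor(im,cv2.COLOR_RGB2HSV); return (h[...,1]<45)&(h[...,2]>165)
E
sed -i 's/np.stack(np.meshgrid.* if False else /np.stack(/' h.py
python3 - <<'E'
from h import *; import pickle
for n in('top','side'):
    d=pickle.load(open(n+'0.pkl','rb'))
    im=rect(d,15)
    print(n,'plates');[print(*b) for b in blobs(im,white(im),1500,9000)]
    im=rect(d,30); print('clips');[print(*b) for b in blobs(im,white(im),250,900)]
    im=rect(d,12);h=cv2.cvtColor(im,cv2.COLOR_RGB2HSV); print('dark');[print(*b) for b in blobs(im,(h[...,2]<75)&(h[...,1]<90),4000,60000)]
    im=rect(d,8);h=cv2.cvtColor(im,cv2.COLOR_RGB2HSV); g=(h[...,1]<55)&(h[...,2]>80)&(h[...,2]<190)
    print('gray');[print(*b) for b in blobs(im,g,1500,9000)]
    # gauge points in 560x420 px
    for z in(72,87): print('gauge',z,p2w(d,np.array([[537,195],[407,181]] if n=='top' else [[329,212],[289,314]])*0.7,z).round(1).tolist())
    print('foot',p2w(d,np.array([[529,205],[406,189]] if n=='top' else [[332,243],[293,338]])*0.7,0).round(1).tolist())
im=rect(pickle.load(open('top0.pkl','rb')),48)
c=lambda x,y:im[int((X1-x-60)*2):int((X1-x+60)*2),int((Y1-y-65)*2):int((Y1-y+65)*2)]
print(c(400,250).shape)
cv2.imwrite('pics/rect.png',np.hstack([cv2.resize(c(*q),(260,240)) for q in ((385,155),(370,40),(385,-335))])[:,:,::-1])
cv2.imwrite('pics/rect48.png',cv2.resize(im,(800,495))[:,:,::-1])
E
```

```text
top plates
[ 432.7 -241. ] [ 432.6 -241. ] 91.5 51.1 99.1 4406
[435.8 -84.9] [436.  -85.1] 90.9 51.4 106.6 4437
[448.6 396.5] [448.7 396.7] 90.1 51.8 99.6 4412
[ 569.4 -427.2] [ 569.6 -427.5] 91.5 51.7 78.0 4476
[601.  409.6] [601.3 409.6] 89.7 51.5 80.0 4360
[614.2 271.4] [613.9 271.5] 89.9 51.7 97.0 4406
clips
dark
gray
[175.7  59.6] [175.1  50.7] 77.0 49.0 93.0 1744
[ 433.3 -242.5] [ 433.1 -242.4] 95.1 54.6 98.2 4880
[436.5 -85.8] [436.6 -85.8] 94.6 54.0 107.2 4839
[441.3  84.7] [441.1  84.7] 75.7 74.6 28.3 4425
[449.6 397.5] [449.5 397.6] 94.2 53.0 99.5 4780
[ 456.9 -431.3] [ 457.2 -431.3] 76.1 74.6 125.3 4451
[467.5 248.1] [467.4 248.1] 75.0 73.9 45.0 4362
[554.6 -83.6] [554.5 -83.2] 61.5 39.0 90.0 2205
[ 571.2 -429.4] [ 571.3 -429.3] 95.1 53.8 78.2 4901
[ 567.8 -298.9] [ 567.9 -298.9] 109.2 66.8 98.6 6976
[603.  -83.8] [604.6 -83.8] 61.1 52.9 92.3 2709
[602.8 410.2] [602.8 410.1] 94.6 53.8 80.3 4870
[615. 272.] [614.9 271.9] 93.8 53.8 97.0 4846
[ 593.3 -131.4] [ 597.5 -129.2] 119.0 27.1 0.3 2008
[770.2 103.8] [770.6 103.6] 61.4 29.2 174.8 1591
gauge 72 [[670.5, -287.8, 72.0], [
[... 578 characters left out ...]
] 336.5 123.1 90.5 34075
[453.2 506.5] [475.3 501.3] 649.5 97.5 0.0 55653
gray
[436.  -87.2] [435.8 -87. ] 102.6 53.6 107.1 5178
[441.7  85. ] [441.6  86.4] 78.3 76.5 71.6 4779
[ 457.2 -437. ] [ 461.5 -441.5] 106.9 75.5 110.1 5502
[466.6 250. ] [467.2 249.6] 77.2 74.9 94.8 4420
[551.6 100.4] [551.5 100.2] 60.5 35.0 90.0 2008
[552.6  -1.3] [552.5  -2. ] 62.0 35.0 90.0 1991
[ 553.6 -103.1] [ 553.5 -104. ] 64.0 35.0 90.0 2021
[ 671.1 -295. ] [ 670.9 -311.4] 101.7 33.6 94.8 1533
[770.2  97.3] [770.1  96.9] 64.4 42.3 174.1 2400
gauge 72 [[671.0, -302.3, 72.0], [704.6, -18.8, 72.0]]
gauge 87 [[667.3, -284.0, 87.0], [700.3, -4.9, 87.0]]
foot [[669.1, -289.6, 0.0], [707.5, -25.9, 0.0]]
(240, 260, 3)
```

View pics/rect.png

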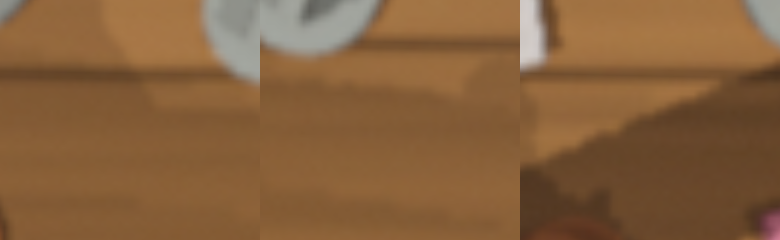

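```bash
python3 - <<'E'
from h import *; import pickle
d=pickle.load(open('top0.pkl','rb')); e=pickle.load(open('side0.pkl','rb'))
F=((441.3,84.7),(467.5,248.1),(456.9,-431.3))
def c(im,x,y,a,b,size): return cv2.resize(im[int((X1-x-a)*2):int((X1-x+a)*2),int((Y1-y-b)*2):int((Y1-y+b)*2)],size,interpolation=cv2.INTER_CUBIC)
t=rect(d,48);s=rect(e,48);b=rect(d,22);bs=rect(e,22)
o=np.vstack([np.hstack([c(t,*f,40,40,(200,200)) for f in F]),np.hstack([c(s,*f,40,40,(200,200)) for f in F])])
o=np.hstack([o,np.zeros((400,200,3),np.uint8)])
o=np.vstack([o,np.hstack([c(b,600,0,75,180,(400,167)),c(bs,600,0,75,180,(400,167))])])
cv2.imwrite('pics/lug.png',o[:,:,::-1])
for im,n in((b,'top'),(bs,'side')):
    h=cv2.cvtColor(im,cv2.COLOR_RGB2HSV); m=((h[...,2]<95)&(h[...,1]<100)).astype(np.uint8)
    m=cv2.morphologyEx(m,cv2.MORPH_OPEN,np.ones((7,7)))
    m=cv2.morphologyEx(m,cv2.MORPH_CLOSE,np.ones((41,41)))
    m[(X1-500)*2:]=0
    print(n,*blobs(im,m,5000,60000),sep='\n')
for dd,n in((d,'top'),(e,'side')):
    im=rect(dd,30);g=cv2.cvtColor(im,cv2.COLOR_RGB2HSV); m=((g[...,2]>130)&(g[...,1]<40)).astype(np.uint8)
    m=cv2.morphologyEx(m,cv2.MORPH_CLOSE,np.ones((9,9))); print('clips',n,*[x for x in blobs(im,m,400,1500) if 520<x[0][0]<620],sep='\n')
E
```

```text
top
(array([ 566.2, -296.2]), array([ 566.4, -295.9]), np.float32(111.3), np.float32(67.0), np.float32(98.5), 7012)
(array([602.6,  15.6]), array([594.5,  16.3]), np.float32(319.5), np.float32(121.7), np.float32(90.3), 32136)
side
(array([ 566.3, -282. ]), array([ 566.5, -282.5]), np.float32(119.5), np.float32(69.0), np.float32(98.4), 7857)
(array([600.5,  25.7]), array([594.3,  23.8]), np.float32(334.5), np.float32(122.6), np.float32(90.5), 35311)
(array([641.7, 513.6]), array([650.3, 508.5]), np.float32(299.5), np.float32(83.0), np.float32(0.0), 21567)
clips
top
clips
side
```

View pics/lug.png

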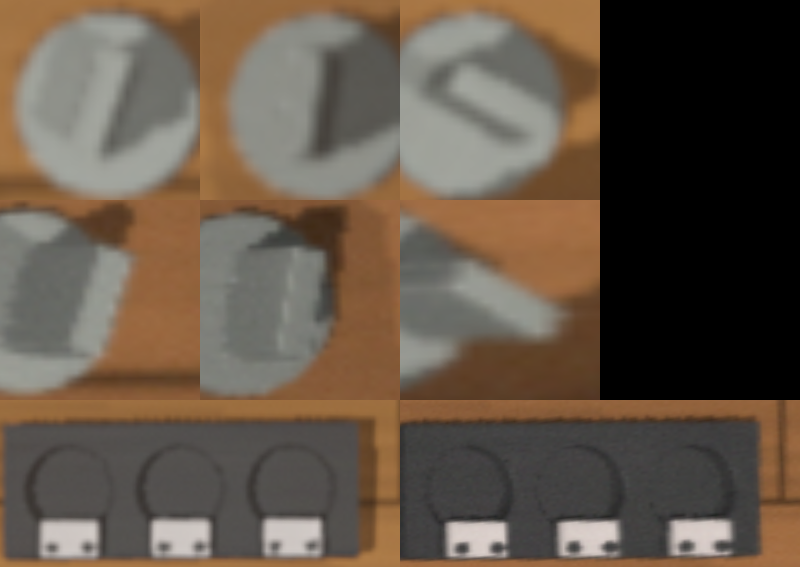

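The crops give lug directions of about -15° (A), -7° (B) and +60° (C) from +x. The bed is centred near (595,16) with clips on the robot's side. The two views agree on the collar by the pad only at z=87, so it's the tall gauge and needs 5 plates. Next I'll write the planner and refine the clip edges.

```bash
cat >> h.py <<'E'
import json
def Rd(psi,tilt=0):
    p=np.radians(psi); y=[np.cos(p),np.sin(p),0]; x=[-np.sin(p),np.cos(p),0]
    return Ro.from_rotvec([0,-np.radians(tilt),0])*Ro.from_matrix(np.array([x,y,[0,0,-1]]).T)
def cmd(): 
    c=json.load(open('cmd.json')); return np.array(c[0]),Ro.from_rotvec(c[1])
def setcmd(p,R): json.dump([list(map(float,p)),R.as_rotvec().tolist()],open('cmd.json','w'))
def plan(rows,q=0.5):
    """rows: (pos,psi,tilt,grip,n)"""
    p0,R0=cmd(); out=[]
    for pos,psi,tilt,g,n in rows:
        t=np.round(R0.inv().apply(np.array(pos,float)-p0)/q)*q
        rv=np.round((R0.inv()*Rd(psi,tilt)).as_rotvec(degrees=True),1)
        out+=[[*(t+0.).tolist(),*(rv+0.).tolist(),g]]*n
    setcmd(p0+R0.apply(t),R0*Ro.from_rotvec(rv,degrees=True))
    print(len(out),'rows:',', '.join('%dx[%s]'%(r_[4],','.join('%g'%v for v in out[sum(q_[4] for q_ in rows[:i])])) for i,r_ in enumerate(rows)))
def st():
    s=r.state(); print(round(s['time_s'],2),s['ee_pos'].round(1),'F',s['wrist_force'].round(1),'w',round(s['grip_width']*85,1),'f',round(s['finger_force'],1)); return s
E
python3 - <<'E'
from h import *; import pickle
setcmd([135.445,-558.837,404.728],Ro.from_rotvec([-3.11781885e+00, -3.72490329e-01,0]))
for n in('top','side'):
    d=pickle.load(open(n+'0.pkl','rb'))
    g=cv2.cvtColor(rect(d,30),cv2.COLOR_RGB2GRAY).astype(float)
    for y in(116.4,16.4,-83.6):
        c=int((Y1-y)*2); col=g[int((X1-600)*2):int((X1-520)*2),c-10:c+10].mean(1); k=np.argmax(np.diff(cv2.GaussianBlur(col[:,None],(1,5),0).ravel()))
        row=g[int((X1-560)*2)-6:int((X1-560)*2)+4,c-80:c+80].mean(0); dr=np.diff(cv2.GaussianBlur(row[None],(5,1),0).ravel())
        a,b=np.argmax(dr),np.argmin(dr); print(n,y,'clip edge x',600-(k+.5)/2,'y mid',Y1-(c-80+(a+b)/2+1)/2,'w',(b-a)/2)
plan([((457,-431,270),-30,0,1,9)])
plan([((457,-431,186.5),-30,0,1,3),((457,-431,186.5),-30,0,-1,6)])
E
```

```text
top 116.4 clip edge x 567.25 y mid 116.5 w 53.0
top 16.4 clip edge x 565.25 y mid 17.25 w 50.5
top -83.6 clip edge x 566.25 y mid -82.75 w 53.5
side 116.4 clip edge x 564.25 y mid 118.75 w 53.5
side 16.4 clip edge x 565.75 y mid 19.0 w 52.0
side -83.6 clip edge x 565.75 y mid -82.75 w 54.5
9 rows: 9x[342.5,-48.5,135,-0.1,0,-46.4,1]
9 rows: 3x[0,0,83.5,0,0,0,1], 6x[0,0,83.5,0,0,0,-1]
```

Request:
{"fn": "play_rows", "kwargs": {
  "deltas": [342.5,-48.5,135,-0.1,0,-46.4,1,342.5,-48.5,135,-0.1,0,-46.4,1,342.5,-48.5,135,-0.1,0,-46.4,1,342.5,-48.5,135,-0.1,0,-46.4,1,342.5,-48.5,135,-0.1,0,-46.4,1,342.5,-48.5,135,-0.1,0,-46.4,1,342.5,-48.5,135,-0.1,0,-46.4,1,342.5,-48.5,135,-0.1,0,-46.4,1,342.5,-48.5,135,-0.1,0,-46.4,1,342.5,-48.5,135,-0.1,0,-46.4,1],
  "newtons": 60
}}

```text
time_s: 1.1
ee_pos: [456.9, -430.8, 269.1]
eef_rot: [2.719, 1.573, -0.001]
wrist_force: [-0.9, -0.8, -0.8]
grip_width: 1.002
finger_force: 0.0
```

Request:
{"fn": "play_rows", "kwargs": {
  "deltas": [0,0,40,0,0,0,1,0,0,75,0,0,0,1,0,0,83.5,0,0,0,1,0,0,83.5,0,0,0,1,0,0,83.5,0,0,0,-1,0,0,83.5,0,0,0,-1,0,0,83.5,0,0,0,-1,0,0,83.5,0,0,0,-1,0,0,83.5,0,0,0,-1,0,0,83.5,0,0,0,-1,0,0,83.5,0,0,0,-1,0,0,83.5,0,0,0,-1],
  "newtons": 60
}}

```text
time_s: 2.3
ee_pos: [457.4, -431.5, 187.1]
eef_rot: [2.717, 1.57, 0.001]
wrist_force: [1.0, -1.0, 5.9]
grip_width: 0.157
finger_force: 59.1
```

```bash
python3 - <<'E'
from h import *
st(); d=grab('top','t1.png')
o=d['img'][190:290,380:520]; cv2.imwrite('pics/t1c.png',cv2.resize(o,(700,500),interpolation=cv2.INTER_CUBIC)[:,:,::-1])
E
```

```text
2.3 [ 457.4 -431.5  187.1] F [ 1.  -1.   5.9] w 13.4 f 59.1
```

```bash
cat >> h.py <<'E'
SX=594.8; SY=[116.8,16.8,-83.2]
def fp(sy,th,slide=0,up=0,H=187.1,ex=-36.5,ez=0.5,dz=1.0,lift=0,sx=SX):
    """commanded TCP for disc tilted th deg, low edge at (ex,ez) in the seat, slid out along the disc plane"""
    t=np.radians(th); d=np.array([np.cos(t),0,np.sin(t)]); n=np.array([-np.sin(t),0,np.cos(t)])
    return np.array([sx+ex,sy,12+ez])+(38+slide)*d+H*n+[0,0,up+dz]
E
python3 - <<'E'
from h import *
y=SY[2]
plan([((457,-431,290),-30,0,-1,3),(fp(y,18,40,50),-90,18,-1,9)])
plan([(fp(y,18,40),-90,18,-1,3),(fp(y,18,20),-90,18,-1,3)])
print(cmd()[0])
E
```

```text
12 rows: 3x[0,0,-103.5,0,0,0,-1], 9x[360,-71.5,-79,-9.4,16.3,59.5,-1]
6 rows: 3x[-15.5,0,47.5,0,0,0,-1], 3x[-35.5,0,47.5,0,0,0,-1]
[555.71657394 -83.20983225 209.39609667]
```

Request:
{"fn": "play_rows", "kwargs": {
  "deltas": [0,0,-50,0,0,0,-1,0,0,-103.5,0,0,0,-1,0,0,-103.5,0,0,0,-1,360,-71.5,-79,-9.4,16.3,59.5,-1,360,-71.5,-79,-9.4,16.3,59.5,-1,360,-71.5,-79,-9.4,16.3,59.5,-1,360,-71.5,-79,-9.4,16.3,59.5,-1,360,-71.5,-79,-9.4,16.3,59.5,-1,360,-71.5,-79,-9.4,16.3,59.5,-1,360,-71.5,-79,-9.4,16.3,59.5,-1,360,-71.5,-79,-9.4,16.3,59.5,-1,360,-71.5,-79,-9.4,16.3,59.5,-1]
}}

```text
time_s: 3.55
ee_pos: [573.4, -79.4, 261.8]
eef_rot: [-3.102, -0.007, -0.481]
wrist_force: [0.8, -0.6, -5.8]
grip_width: 0.151
finger_force: 60.7
```

```bash
python3 - <<'E'
from h import *
s=st(); R=Ro.from_rotvec(s['eef_rot']).as_matrix(); print(R.round(3)); print(np.array(fp(SY[2],18,40,50)))
d=grab('side'); e=grab('top')
o=np.hstack([cv2.resize(d['img'][170:320,200:330],(390,450)),cv2.resize(e['img'][100:230,250:365],(398,450))])
cv2.imwrite('pics/hov.png',o[:,:,::-1])
E
```

```text
3.55 [573.4 -79.4 261.8] F [ 0.8 -0.6 -5.8] w 12.8 f 60.7
[[ 0.953  0.005  0.303]
 [ 0.004 -1.     0.003]
 [ 0.303 -0.002 -0.953]]
[574.66532862 -83.2        265.54599976]
```

View pics/hov.png

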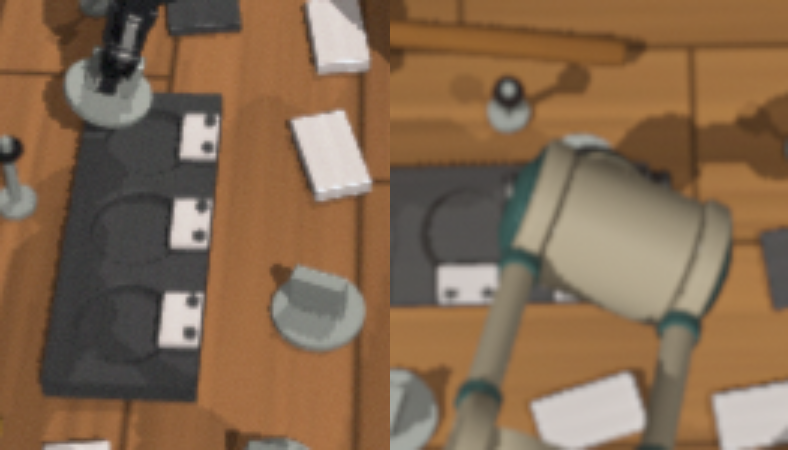

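Former C is held and tilted above seat 3. I'll let it settle.

Request:
{"fn": "play_rows", "kwargs": {
  "deltas": [0,0,0,0,0,0,-1,0,0,0,0,0,0,-1]
}}

```text
time_s: 3.85
ee_pos: [574.4, -84.5, 264.2]
eef_rot: [3.102, -0.001, 0.49]
wrist_force: [-0.5, 0.2, -4.9]
grip_width: 0.156
finger_force: 60.7
```

Request:
{"fn": "play_rows", "kwargs": {
  "deltas": [-8,0,24,0,0,0,-1,-15.5,0,47.5,0,0,0,-1,-15.5,0,47.5,0,0,0,-1,-25.5,0,47.5,0,0,0,-1,-35.5,0,47.5,0,0,0,-1,-35.5,0,47.5,0,0,0,-1,-35.5,0,47.5,0,0,0,-1]
}}

```text
time_s: 4.55
ee_pos: [555.6, -83.7, 209.6]
eef_rot: [3.101, 0.0, 0.495]
wrist_force: [-0.1, -0.2, -4.9]
grip_width: 0.151
finger_force: 60.7
```

```bash
python3 - <<'E'
from h import *
s=st(); y=SY[2]; print(cmd()[0],fp(y,18,20,dz=0))
p,R=cmd()
plan([(fp(y,18,s_),-90,18,-1,1) for s_ in (15,10,5,0)]+[(fp(y,18,0),-90,18,-1,2)])
plan([(fp(y,t,0),-90,t,-1,1) for t in (15,12,9,6,3,0)]+[(fp(y,0,0),-90,0,-1,2)])
E
```

```text
4.55 [555.6 -83.7 209.6] F [-0.1 -0.2 -4.9] w 12.8 f 60.7
[555.71657394 -83.20983225 209.39609667] [555.6441983  -83.2        208.36565987]
6 rows: 1x[-5,0,0,0,0,0,-1], 1x[-10,0,0,0,0,0,-1], 1x[-15,0,0,0,0,0,-1], 1x[-20,0,0,0,0,0,-1], 2x[-20,0,0,0,0,0,-1]
8 rows: 1x[9.5,0,2,0,-3,0,-1], 1x[19.5,0,5,0,-6,0,-1], 1x[28.5,0,8.5,0,-9,0,-1], 1x[38,0,12,0,-12,0,-1], 1x[47,0,16,0,-15,0,-1], 1x[56,0,21,0,-18,0,-1], 2x[56,0,21,0,-18,0,-1]
```

Request:
{"fn": "play_rows", "kwargs": {
  "deltas": [-3,0,0.5,0,0,0,-1,-6,0,1,0,0,0,-1,-8,0,1,0,0,0,-1,-8,0,1,0,0,0,-1]
}}

```text
time_s: 4.95
ee_pos: [548.0, -83.4, 205.0]
eef_rot: [3.102, 0.001, 0.491]
wrist_force: [-0.7, 0.3, -5.0]
grip_width: 0.154
finger_force: 60.7
```

Request:
{"fn": "play_rows", "kwargs": {
  "deltas": [-4,0,-1,0,0,0,-1,-8,0,-1,0,0,0,-1,-11,0,-1,0,0,0,-1,-12,0,-1,0,0,0,-1,-12,0,-1,0,0,0,-1]
}}

```text
time_s: 5.45
ee_pos: [537.4, -83.9, 203.0]
eef_rot: [3.1, -0.0, 0.496]
wrist_force: [3.7, -0.1, -4.4]
grip_width: 0.154
finger_force: 60.6
```

```bash
python3 - <<'E'
from h import *
s=st(); print(fp(SY[2],18,0,dz=0)); d=grab('side')
cv2.imwrite('pics/ins.png',cv2.resize(d['img'][180:290,200:330],(650,550),interpolation=cv2.INTER_CUBIC)[:,:,::-1])
E
```

```text
5.45 [537.4 -83.9 203. ] F [ 3.7 -0.1 -4.4] w 13.1 f 60.6
[536.62306797 -83.2        202.18531999]
```

View pics/ins.png

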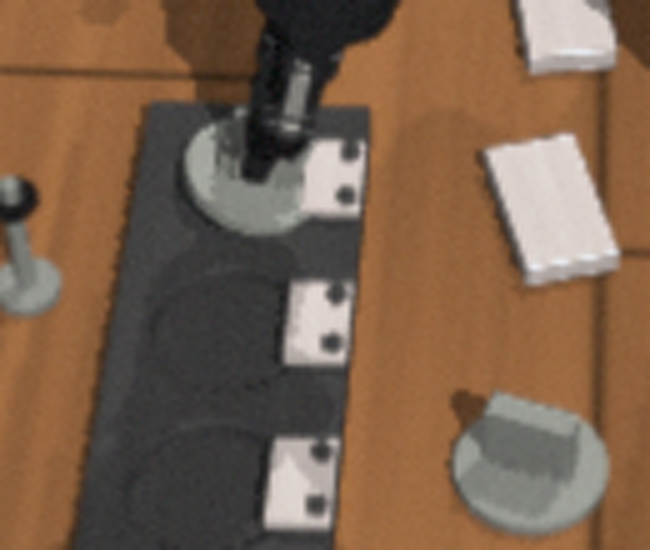

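Request:
{"fn": "play_rows", "kwargs": {
  "deltas": [10,0,2,0,-3,0,-1,20,0,5,0,-6,0,-1,29,0,8.5,0,-9,0,-1,38.5,0,12,0,-12,0,-1,47.5,0,16,0,-15,0,-1,56.5,0,21,0,-18,0,-1,56.5,0,21,0,-18,0,-1,56.5,0,21,0,-18,0,-1]
}}

```text
time_s: 6.3
ee_pos: [596.6, -83.4, 199.4]
eef_rot: [3.141, 0.001, -0.0]
wrist_force: [0.3, 0.1, -4.8]
grip_width: 0.156
finger_force: 60.5
```

Request:
{"fn": "play_rows", "kwargs": {
  "deltas": [0,0,0.5,0,0,0,-1,0,0,0.5,0,0,0,0.2,0,0,0.5,0,0,0,0.2,0,0,0.5,0,0,0,0.2,0,0,0.5,0,0,0,0.2,0,0,-40,0,0,0,0.5,0,0,-90,0,0,0,1,0,0,-110,0,0,0,1]
}}

```text
time_s: 7.1
ee_pos: [598.1, -83.7, 314.9]
eef_rot: [3.138, 0.001, 0.013]
wrist_force: [0.0, -1.2, 0.3]
grip_width: 0.998
finger_force: 0.0
```

```bash
python3 - <<'E'
from h import *
s=st(); setcmd([596.8,-83.2,200.6+109],Rd(-90))
d=grab('side');e=grab('top')
o=np.hstack([cv2.resize(d['img'][180:290,200:330],(450,380)),cv2.resize(e['img'][140:200,210:335],(350,380))]); cv2.imwrite('pics/p3.png',o[:,:,::-1])
im=rect(e,8);h=cv2.cvtColor(im,cv2.COLOR_RGB2HSV); g=(h[...,1]<55)&(h[...,2]>80)&(h[...,2]<190)
[print(*b) for b in blobs(im,g,4000,4600)]
plan([((441.3,84.7,280),75,0,1,10)])
E
```

```text
7.1 [598.1 -83.7 314.9] F [ 0.  -1.2  0.3] w 84.8 f 0.0
[467.5 248.2] [467.6 248.6] 74.9 74.5 26.6 4402
10 rows: 10x[-155.5,-168,29.5,0,0,-165,1]
```

View pics/p3.png

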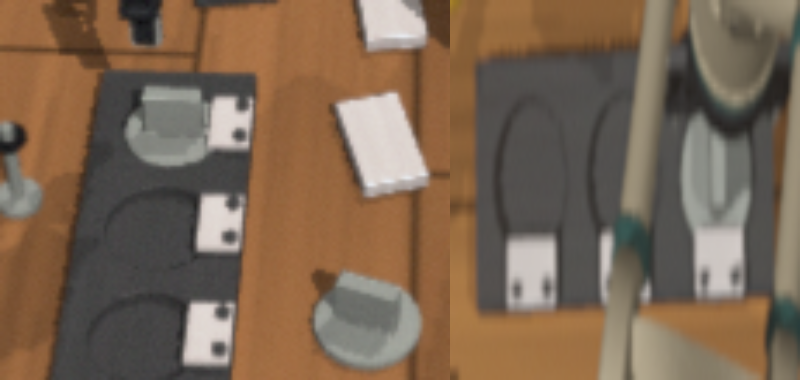

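```bash
python3 - <<'E'
from h import *
setcmd([596.8,-83.2,310.4],Rd(-90))
plan([((441.3,84.7,270),-105,0,1,6)])
plan([((441.3,84.7,186.5),-105,0,1,6)])
E
```

```text
6 rows: 6x[-155.5,-168,40.5,0,0,15,1]
6 rows: 6x[0,0,83.5,0,0,0,1]
```

Request:
{"fn": "play_rows", "kwargs": {
  "deltas": [-155.5,-168,40.5,0,0,15,1,-155.5,-168,40.5,0,0,15,1,-155.5,-168,40.5,0,0,15,1,-155.5,-168,40.5,0,0,15,1,-155.5,-168,40.5,0,0,15,1,-155.5,-168,40.5,0,0,15,1,-155.5,-168,40.5,0,0,15,1]
}}

```text
time_s: 7.9
ee_pos: [440.8, 84.9, 268.6]
eef_rot: [3.113, -0.407, 0.0]
wrist_force: [0.0, -0.8, 0.2]
grip_width: 1.004
finger_force: 0.0
```

Request:
{"fn": "play_rows", "kwargs": {
  "deltas": [0,0,40,0,0,0,1,0,0,75,0,0,0,1,0,0,83.5,0,0,0,1,0,0,83.5,0,0,0,1,0,0,83.5,0,0,0,-1,0,0,83.5,0,0,0,-1,0,0,83.5,0,0,0,-1,0,0,83.5,0,0,0,-1,0,0,83.5,0,0,0,-1,0,0,83.5,0,0,0,-1,0,0,83.5,0,0,0,-1]
}}

```text
time_s: 9.0
ee_pos: [441.8, 84.2, 186.5]
eef_rot: [3.113, -0.409, 0.004]
wrist_force: [-0.6, -2.1, 5.2]
grip_width: 0.154
finger_force: 59.7
```

```bash
python3 - <<'E'
from h import *
s=st(); y=SY[1]; print(cmd()[0]); H=s['ee_pos'][2]
plan([((441.3,84.7,270),-105,0,-1,2),(fp(y,18,30,50,H=H),-90,18,-1,8)])
plan([(fp(y,18,30,H=H),-90,18,-1,3),(fp(y,18,12,H=H),-90,18,-1,3)])
plan([(fp(y,18,0,H=H,ex=-36),-90,18,-1,3)])
print(fp(y,18,0,H=H,ex=-36,dz=0))
plan([(fp(y,t,0,H=H,ex=-36),-90,t,-1,1) for t in (15,12,9,6,3,0)])
print(fp(y,0,0,H=H,ex=-36,dz=0))
E
```

```text
9.0 [441.8  84.2 186.5] F [-0.6 -2.1  5.2] w 13.1 f 59.7
[441.3  84.8 186.4]
10 rows: 2x[0,0,-83.5,0,0,0,-1], 8x[137.5,33.5,-75.5,2.4,17.9,-14.9,-1]
6 rows: 3x[-15.5,0,47.5,0,0,0,-1], 3x[-33.5,0,47.5,0,0,0,-1]
3 rows: 3x[-11.5,0,0,0,0,0,-1]
[537.29405006  16.8        201.65909124]
6 rows: 1x[9.5,0,2.5,0,-3,0,-1], 1x[19,0,5,0,-6,0,-1], 1x[28.5,0,8.5,0,-9,0,-1], 1x[38,0,12,0,-12,0,-1], 1x[47,0,16.5,0,-15,0,-1], 1x[55.5,0,21,0,-18,0,-1]
[596.8         16.8        199.04669035]
```

Request:
{"fn": "play_rows", "kwargs": {
  "deltas": [0,0,-50,0,0,0,-1,0,0,-83.5,0,0,0,-1,137.5,33.5,-75.5,2.4,17.9,-14.9,-1,137.5,33.5,-75.5,2.4,17.9,-14.9,-1,137.5,33.5,-75.5,2.4,17.9,-14.9,-1,137.5,33.5,-75.5,2.4,17.9,-14.9,-1,137.5,33.5,-75.5,2.4,17.9,-14.9,-1,137.5,33.5,-75.5,2.4,17.9,-14.9,-1,137.5,33.5,-75.5,2.4,17.9,-14.9,-1]
}}

```text
time_s: 9.9
ee_pos: [564.2, 17.2, 260.6]
eef_rot: [-3.103, -0.002, -0.488]
wrist_force: [0.6, 0.3, -5.1]
grip_width: 0.153
finger_force: 60.6
```

Request:
{"fn": "play_rows", "kwargs": {
  "deltas": [-8,0,24,0,0,0,-1,-15.5,0,47.5,0,0,0,-1,-15.5,0,47.5,0,0,0,-1,-24.5,0,47.5,0,0,0,-1,-33.5,0,47.5,0,0,0,-1,-33.5,0,47.5,0,0,0,-1,-33.5,0,47.5,0,0,0,-1]
}}

```text
time_s: 10.6
ee_pos: [548.3, 16.6, 206.7]
eef_rot: [3.102, 0.001, 0.495]
wrist_force: [0.3, -0.9, -4.3]
grip_width: 0.157
finger_force: 60.5
```

Request:
{"fn": "play_rows", "kwargs": {
  "deltas": [-4,0,0,0,0,0,-1,-8,0,0,0,0,0,-1,-11.5,0,0,0,0,0,-1,-11.5,0,0,0,0,0,-1,-11.5,0,0,0,0,0,-1]
}}

```text
time_s: 11.1
ee_pos: [537.5, 16.5, 202.2]
eef_rot: [3.102, 0.001, 0.493]
wrist_force: [0.9, -0.7, -5.4]
grip_width: 0.155
finger_force: 60.5
```

Request:
{"fn": "play_rows", "kwargs": {
  "deltas": [9.5,0,2.5,0,-3,0,-1,19,0,5,0,-6,0,-1,28.5,0,8.5,0,-9,0,-1,38,0,12,0,-12,0,-1,47,0,16.5,0,-15,0,-1,55.5,0,21,0,-18,0,-1,55.5,0,21,0,-18,0,-1,55.5,0,21,0,-18,0,-1]
}}

```text
time_s: 11.9
ee_pos: [596.8, 16.2, 198.9]
eef_rot: [3.14, 0.001, 0.002]
wrist_force: [-1.2, -1.3, -5.5]
grip_width: 0.155
finger_force: 60.4
```

Request:
{"fn": "play_rows", "kwargs": {
  "deltas": [0,0,0.5,0,0,0,-1,0,0,0.5,0,0,0,0.2,0,0,0.5,0,0,0,0.2,0,0,0.5,0,0,0,0.2,0,0,0.5,0,0,0,0.2,0,0,-40,0,0,0,0.5,0,0,-90,0,0,0,1,0,0,-110,0,0,0,1]
}}

```text
time_s: 12.7
ee_pos: [598.0, 16.7, 314.4]
eef_rot: [3.14, 0.001, 0.014]
wrist_force: [1.3, -0.3, -0.2]
grip_width: 0.998
finger_force: 0.0
```

```bash
python3 - <<'E'
from h import *
s=st(); print(cmd()[0]); p,R=cmd(); p[2]+=110; setcmd(p,R)
e=grab('top')
im=rect(e,8);h=cv2.cvtColor(im,cv2.COLOR_RGB2HSV); g=(h[...,1]<55)&(h[...,2]>80)&(h[...,2]<190)
[print(*b) for b in blobs(im,g,4000,4600)]
plan([((467.5,248.2,270),-97,0,1,6)])
plan([((467.5,248.2,186.5),-97,0,1,6)])
E
```

```text
12.7 [598.   16.7 314.4] F [ 1.3 -0.3 -0.2] w 84.8 f 0.0
[596.60758132  16.9119101  200.00209647]
[467.5 248.2] [467.7 248.6] 75.1 74.7 26.6 4409
6 rows: 6x[-129,-231.5,40,0,0,7,1]
6 rows: 6x[0,0,83.5,0,0,0,1]
```

Request:
{"fn": "play_rows", "kwargs": {
  "deltas": [-129,-231.5,40,0,0,7,1,-129,-231.5,40,0,0,7,1,-129,-231.5,40,0,0,7,1,-129,-231.5,40,0,0,7,1,-129,-231.5,40,0,0,7,1,-129,-231.5,40,0,0,7,1,-129,-231.5,40,0,0,7,1,-129,-231.5,40,0,0,7,1]
}}

```text
time_s: 13.55
ee_pos: [467.5, 248.2, 269.2]
eef_rot: [3.135, -0.188, 0.002]
wrist_force: [-0.3, 0.4, -0.4]
grip_width: 0.997
finger_force: 0.0
```

Request:
{"fn": "play_rows", "kwargs": {
  "deltas": [0,0,40,0,0,0,1,0,0,75,0,0,0,1,0,0,83.5,0,0,0,1,0,0,83.5,0,0,0,1,0,0,83.5,0,0,0,-1,0,0,83.5,0,0,0,-1,0,0,83.5,0,0,0,-1,0,0,83.5,0,0,0,-1,0,0,83.5,0,0,0,-1,0,0,83.5,0,0,0,-1,0,0,83.5,0,0,0,-1]
}}

```text
time_s: 14.65
ee_pos: [467.8, 247.8, 186.6]
eef_rot: [3.135, -0.19, 0.003]
wrist_force: [0.6, -2.5, 6.3]
grip_width: 0.153
finger_force: 60.8
```

```bash
python3 - <<'E'
from h import *
s=st(); y=SY[0]; print(cmd()[0]); H=s['ee_pos'][2]
plan([((467.5,248.2,270),-97,0,-1,2),(fp(y,18,30,50,H=H),-90,18,-1,8)])
plan([(fp(y,18,30,H=H),-90,18,-1,3),(fp(y,18,12,H=H),-90,18,-1,3)])
plan([(fp(y,18,0,H=H,ex=-36),-90,18,-1,3)])
print(fp(y,18,0,H=H,ex=-36,dz=0))
plan([(fp(y,t,0,H=H,ex=-36),-90,t,-1,1) for t in (15,12,9,6,3,0)])
print(fp(y,0,0,H=H,ex=-36,dz=0))
E
```

```text
14.65 [467.8 247.8 186.6] F [ 0.6 -2.5  6.3] w 13.0 f 60.8
[467.50415828 248.42663945 186.63785428]
10 rows: 2x[0,0,-83.5,0,0,0,-1], 8x[113,118.5,-75.5,1.1,18,-6.9,-1]
6 rows: 3x[-15.5,0.5,47.5,0,0,0,-1], 3x[-33.5,0.5,47.5,0,0,0,-1]
3 rows: 3x[-11.5,0,0.5,0,0,0,-1]
[537.27466514 116.8        201.71875187]
6 rows: 1x[9.5,0,2,0,-3,0,-1], 1x[19.5,0,5,0,-6,0,-1], 1x[28.5,0,8,0,-9,0,-1], 1x[38,0,12,0,-12,0,-1], 1x[47,0,16,0,-15,0,-1], 1x[56,0,20.5,0,-18,0,-1]
[596.8        116.8        199.10942125]
```

Request:
{"fn": "play_rows", "kwargs": {
  "deltas": [0,0,-50,0,0,0,-1,0,0,-83.5,0,0,0,-1,113,118.5,-75.5,1.1,18,-6.9,-1,113,118.5,-75.5,1.1,18,-6.9,-1,113,118.5,-75.5,1.1,18,-6.9,-1,113,118.5,-75.5,1.1,18,-6.9,-1,113,118.5,-75.5,1.1,18,-6.9,-1,113,118.5,-75.5,1.1,18,-6.9,-1,113,118.5,-75.5,1.1,18,-6.9,-1]
}}

```text
time_s: 15.55
ee_pos: [564.1, 117.4, 260.4]
eef_rot: [3.103, 0.001, 0.488]
wrist_force: [-0.4, 0.1, -5.0]
grip_width: 0.156
finger_force: 60.8
```

Request:
{"fn": "play_rows", "kwargs": {
  "deltas": [-8,0,24,0,0,0,-1,-15.5,0.5,47.5,0,0,0,-1,-15.5,0.5,47.5,0,0,0,-1,-24.5,0.5,47.5,0,0,0,-1,-33.5,0.5,47.5,0,0,0,-1,-33.5,0.5,47.5,0,0,0,-1,-33.5,0.5,47.5,0,0,0,-1]
}}

```text
time_s: 16.25
ee_pos: [548.1, 116.4, 206.8]
eef_rot: [3.102, 0.001, 0.496]
wrist_force: [0.6, -0.0, -3.8]
grip_width: 0.158
finger_force: 60.7
```

Request:
{"fn": "play_rows", "kwargs": {
  "deltas": [-4,0,0.5,0,0,0,-1,-8,0,0.5,0,0,0,-1,-11.5,0,0.5,0,0,0,-1,-11.5,0,0.5,0,0,0,-1,-11.5,0,0.5,0,0,0,-1]
}}

```text
time_s: 16.75
ee_pos: [537.4, 116.1, 201.8]
eef_rot: [3.102, 0.0, 0.493]
wrist_force: [0.6, 0.5, -3.9]
grip_width: 0.153
finger_force: 60.7
```

Request:
{"fn": "play_rows", "kwargs": {
  "deltas": [9.5,0,2,0,-3,0,-1,19.5,0,5,0,-6,0,-1,28.5,0,8,0,-9,0,-1,38,0,12,0,-12,0,-1,47,0,16,0,-15,0,-1,56,0,20.5,0,-18,0,-1,56,0,20.5,0,-18,0,-1,56,0,20.5,0,-18,0,-1]
}}

```text
time_s: 17.55
ee_pos: [596.4, 115.9, 199.1]
eef_rot: [3.14, 0.0, -0.003]
wrist_force: [-2.7, -1.2, -4.3]
grip_width: 0.158
finger_force: 61.3
```

Request:
{"fn": "play_rows", "kwargs": {
  "deltas": [0,0,0.5,0,0,0,-1,0,0,0.5,0,0,0,0.2,0,0,0.5,0,0,0,0.2,0,0,0.5,0,0,0,0.2,0,0,0.5,0,0,0,0.2,0,0,-40,0,0,0,0.5,0,0,-90,0,0,0,1,0,0,-110,0,0,0,1,0,0,-110,0,0,0,1]
}}

```text
time_s: 18.45
ee_pos: [598.4, 116.4, 314.3]
eef_rot: [-3.141, -0.0, -0.017]
wrist_force: [-0.5, -0.4, -1.4]
grip_width: 1.002
finger_force: 0.0
```

```bash
python3 - <<'E'
from h import *
s=st(); print(cmd()[0]); p,R=cmd(); p[2]+=110; setcmd(p,R)
e=grab('top');d=grab('side')
im=rect(e,15);[print(*b) for b in blobs(im,white(im),3500,9000)]
o=np.hstack([cv2.resize(d['img'][190:310,200:330],(450,400)),cv2.resize(e['img'][140:200,210:335],(350,400))]); cv2.imwrite('pics/p1.png',o[:,:,::-1])
E
```

```text
18.45 [598.4 116.4 314.3] F [-0.5 -0.4 -1.4] w 85.1 f 0.0
[596.94117675 116.5809498  200.33331071]
[435.8 -84.9] [436.1 -85. ] 91.0 51.9 106.8 4484
[448.3 396.1] [448.6 396.3] 89.8 51.8 100.0 4319
[600.8 410. ] [600.8 410.1] 87.5 49.1 79.7 4053
```

View pics/p1.png

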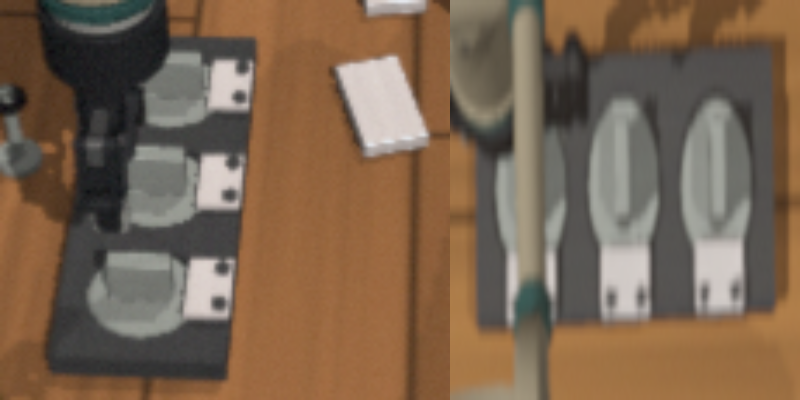

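All three formers are under their clips and flat. Next, the plates.

```bash
cat >> h.py <<'E'
PAD=np.array([567.5,-298.1]); PPSI=8.5
def plates(which=('top','side')):
    for n in which:
        im=rect(grab(n),15);print(n);[print(*b) for b in blobs(im,white(im),3000,9000)]
E
python3 - <<'E'
from h import *
plates(('side',))
plan([((614,271.5,270),7,0,1,12)]); plan([((614,271.5,173),7,0,1,3)])
E
```

```text
side
[435.1 -82.2] [434.6 -81.4] 100.0 48.9 106.5 4560
[447.5 397.9] [447.4 397.9] 93.5 48.9 99.9 4324
[600.4 411.2] [600.5 411.1] 90.1 48.1 80.2 4112
[613.  273.7] [613.3 274.1] 95.5 49.9 96.7 4479
12 rows: 12x[17,-155,40.5,0,-0.1,-97,1]
3 rows: 3x[0,0,97,0,0,0,1]
```

Request:
{"fn": "play_rows", "kwargs": {
  "deltas": [17,-155,40.5,0,0,-97,1,17,-155,40.5,0,0,-97,1,17,-155,40.5,0,0,-97,1,17,-155,40.5,0,0,-97,1,17,-155,40.5,0,0,-97,1,17,-155,40.5,0,0,-97,1,17,-155,40.5,0,0,-97,1,17,-155,40.5,0,0,-97,1,17,-155,40.5,0,0,-97,1,17,-155,40.5,0,0,-97,1,17,-155,40.5,0,0,-97,1,17,-155,40.5,0,0,-97,1]
}}

```text
time_s: 19.8
ee_pos: [613.4, 271.0, 266.5]
eef_rot: [-2.077, -2.356, 0.005]
wrist_force: [0.1, 0.2, -0.0]
grip_width: 1.003
finger_force: 0.0
```

Request:
{"fn": "play_rows", "kwargs": {
  "deltas": [0,0,40,0,0,0,1,0,0,75,0,0,0,1,0,0,92,0,0,0,1,0,0,97,0,0,0,1,0,0,97,0,0,0,1,0,0,97,0,0,0,-1,0,0,97,0,0,0,-1,0,0,97,0,0,0,-1,0,0,97,0,0,0,-1,0,0,97,0,0,0,-1,0,0,97,0,0,0,-1]
}}

```text
time_s: 20.9
ee_pos: [614.6, 271.4, 173.9]
eef_rot: [2.08, 2.351, 0.005]
wrist_force: [-0.5, -0.1, 6.1]
grip_width: 0.568
finger_force: 65.0
```

```bash
cat >> h.py <<'E'
def place(k,Ht,xy=PAD):
    z=Ht+12+15*k
    p,R=cmd(); y=R.as_matrix()[:,1]; psi=np.degrees(np.arctan2(y[1],y[0]))
    plan([((p[0],p[1],300),psi,0,-1,3),((*xy,300),PPSI,0,-1,9)])
    plan([((*xy,300),PPSI,0,-1,2)])
    plan([((*xy,z+21),PPSI,0,-1,2),((*xy,z+1.5),PPSI,0,-1,3)]); print('measured z target',z+.5)
    plan([((*xy,z+1),PPSI,0,-1,1),((*xy,z+1),PPSI,0,1,4),((*xy,300),PPSI,0,1,3)])
E
python3 - <<'E'
from h import *
s=st(); place(0,s['ee_pos'][2])
E
```

```text
20.9 [614.6 271.4 173.9] F [-0.5 -0.1  6.1] w 48.2 f 65.0
12 rows: 3x[0,0,-127,0,0,0,-1], 9x[-560,-115.5,-127,0,0,-1.5,-1]
2 rows: 2x[0,0,0,0,0,0,-1]
5 rows: 2x[0,0,93.5,0,0,0,-1], 3x[0,0,113,0,0,0,-1]
measured z target 186.38841574263358
8 rows: 1x[0,0,0.5,0,0,0,-1], 4x[0,0,0.5,0,0,0,1], 3x[0,0,-113,0,0,0,1]
```

Request:
{"fn": "play_rows", "kwargs": {
  "deltas": [0,0,-50,0,0,0,-1,0,0,-100,0,0,0,-1,0,0,-127,0,0,0,-1,-280,-58,-127,0,0,0,-1,-280,-58,-127,0,0,0,-1,-280,-58,-127,0,0,0,-1,-280,-58,-127,0,0,0,-1,-280,-58,-127,0,0,0,-1,-280,-58,-127,0,0,0,-1]
}}

```text
time_s: 21.8
ee_pos: [589.6, -16.6, 299.1]
eef_rot: [2.082, 2.351, -0.001]
wrist_force: [0.8, 0.2, -1.9]
grip_width: 0.565
finger_force: 64.2
```

Request:
{"fn": "play_rows", "kwargs": {
  "deltas": [-280,-57.5,0,0,0,-1.5,-1,-280,-57.5,0,0,0,-1.5,-1,-280,-57.5,0,0,0,-1.5,-1,-280,-57.5,0,0,0,-1.5,-1,-280,-57.5,0,0,0,-1.5,-1,-280,-57.5,0,0,0,-1.5,-1,-280,-57.5,0,0,0,-1.5,-1,-280,-57.5,0,0,0,-1.5,-1,-280,-57.5,0,0,0,-1.5,-1]
}}

```text
time_s: 22.7
ee_pos: [567.3, -297.6, 299.0]
eef_rot: [-2.05, -2.38, -0.001]
wrist_force: [-0.5, -0.9, -0.8]
grip_width: 0.566
finger_force: 64.2
```

Request:
{"fn": "play_rows", "kwargs": {
  "deltas": [0,0,50,0,0,0,-1,0,0,93.5,0,0,0,-1,0,0,113,0,0,0,-1,0,0,113,0,0,0,-1,0,0,113,0,0,0,-1]
}}

```text
time_s: 23.2
ee_pos: [568.0, -297.0, 186.3]
eef_rot: [2.048, 2.382, 0.001]
wrist_force: [0.8, -0.2, -1.3]
grip_width: 0.572
finger_force: 69.6
```

Request:
{"fn": "play_rows", "kwargs": {
  "deltas": [0,0,0.5,0,0,0,-1,0,0,0.5,0,0,0,-1,0,0,0.5,0,0,0,0.6,0,0,0.5,0,0,0,1,0,0,0.5,0,0,0,1,0,0,0.5,0,0,0,1,0,0,-50,0,0,0,1,0,0,-100,0,0,0,1,0,0,-113,0,0,0,1]
}}

```text
time_s: 24.1
ee_pos: [569.0, -299.7, 305.5]
eef_rot: [2.043, 2.371, 0.003]
wrist_force: [1.4, -1.1, 1.2]
grip_width: 1.0
finger_force: 0.0
```

```bash
python3 - <<'E'
from h import *
s=st(); print(cmd()[0]); plates(); im=rect(grab('top'),27); print('pile');[print(*b) for b in blobs(im,white(im),2000,6000)]
plan([((436,-85,300),17,0,1,12)]); plan([((436,-85,173),17,0,1,3)])
E
```

```text
24.1 [ 569.  -299.7  305.5] F [ 1.4 -1.1  1.2] w 85.0 f 0.0
[ 567.50348405 -298.27221664  300.20408146]
top
[435.8 -85. ] [435.8 -85. ] 90.5 50.5 106.1 4340
[448.2 398. ] [448.6 397.6] 87.9 51.3 99.4 4181
[601.4 411.4] [601.6 410.7] 86.6 50.3 80.2 3912
side
[ 435.2 -228.1] [ 432.3 -236.5] 102.5 48.8 98.9 3476
[435.  -81.9] [434.6 -81.3] 100.2 49.1 106.6 4596
[447.6 399. ] [447.6 398.5] 93.2 49.2 99.5 4339
[ 569.6 -306.4] [ 569.6 -305.7] 104.5 50.1 98.5 4752
[600.6 411.8] [600.7 411.2] 90.4 50.5 80.1 4233
pile
[435.2 -84.4] [435.3 -84.4] 89.7 50.2 106.1 4256
[447.6 394. ] [447.9 393.7] 86.9 50.8 99.6 4108
[599.3 407.4] [599.6 406.7] 85.9 49.9 80.4 3842
12 rows: 12x[230.5,-98.5,0,0,0,-8.5,1]
3 rows: 3x[0,0,127,0,0,0,1]
```

Request:
{"fn": "play_rows", "kwargs": {
  "deltas": [230.5,-98.5,0,0,0,-8.5,1,230.5,-98.5,0,0,0,-8.5,1,230.5,-98.5,0,0,0,-8.5,1,230.5,-98.5,0,0,0,-8.5,1,230.5,-98.5,0,0,0,-8.5,1,230.5,-98.5,0,0,0,-8.5,1,230.5,-98.5,0,0,0,-8.5,1,230.5,-98.5,0,0,0,-8.5,1]
}}

```text
time_s: 25.05
ee_pos: [436.6, -85.8, 298.3]
eef_rot: [1.868, 2.525, -0.0]
wrist_force: [-0.7, -0.6, 0.5]
grip_width: 0.999
finger_force: 0.0
```

Request:
{"fn": "play_rows", "kwargs": {
  "deltas": [0,0,50,0,0,0,1,0,0,90,0,0,0,1,0,0,118,0,0,0,1,0,0,127,0,0,0,1,0,0,127,0,0,0,1,0,0,127,0,0,0,-1,0,0,127,0,0,0,-1,0,0,127,0,0,0,-1,0,0,127,0,0,0,-1,0,0,127,0,0,0,-1,0,0,127,0,0,0,-1]
}}

```text
time_s: 26.15
ee_pos: [436.7, -85.6, 173.7]
eef_rot: [1.866, 2.522, 0.001]
wrist_force: [-1.3, -0.8, 6.0]
grip_width: 0.565
finger_force: 62.4
```

```bash
python3 - <<'E'
from h import *
s=st(); place(1,s['ee_pos'][2])
im=rect(grab('top'),27); print('pile');[print(*b) for b in blobs(im,white(im),2000,6000)]
E
```

```text
26.15 [436.7 -85.6 173.7] F [-1.3 -0.8  6. ] w 48.0 f 62.4
12 rows: 3x[0,0,-127,0,0,0,-1], 9x[-242.5,63.5,-127,0,0,8.5,-1]
2 rows: 2x[0,0,0,0,0,0,-1]
5 rows: 2x[0,0,78.5,0,0,0,-1], 3x[0,0,98,0,0,0,-1]
measured z target 201.2030628380935
8 rows: 1x[0,0,0.5,0,0,0,-1], 4x[0,0,0.5,0,0,0,1], 3x[0,0,-98,0,0,0,1]
pile
[ 434.4 -232.7] [ 432.  -238.9] 89.7 50.7 99.0 3221
[448.  393.2] [448.2 393.2] 87.5 48.7 99.5 3995
[598.9 405.6] [599.1 405.6] 89.1 51.2 79.7 4285
```

Request:
{"fn": "play_rows", "kwargs": {
  "deltas": [0,0,-50,0,0,0,-1,0,0,-100,0,0,0,-1,0,0,-127,0,0,0,-1,-242.5,63.5,-127,0,0,8.5,-1,-242.5,63.5,-127,0,0,8.5,-1,-242.5,63.5,-127,0,0,8.5,-1,-242.5,63.5,-127,0,0,8.5,-1,-242.5,63.5,-127,0,0,8.5,-1,-242.5,63.5,-127,0,0,8.5,-1,-242.5,63.5,-127,0,0,8.5,-1,-242.5,63.5,-127,0,0,8.5,-1]
}}

```text
time_s: 27.3
ee_pos: [566.9, -297.6, 299.3]
eef_rot: [-2.05, -2.38, -0.001]
wrist_force: [-0.3, 0.4, -1.7]
grip_width: 0.569
finger_force: 64.6
```

Request:
{"fn": "play_rows", "kwargs": {
  "deltas": [0,0,40,0,0,0,-1,0,0,78.5,0,0,0,-1,0,0,98,0,0,0,-1,0,0,98,0,0,0,-1,0,0,98,0,0,0,-1]
}}

```text
time_s: 27.8
ee_pos: [567.3, -297.2, 201.9]
eef_rot: [2.049, 2.381, 0.001]
wrist_force: [0.4, 0.4, -1.3]
grip_width: 0.569
finger_force: 69.0
```

Request:
{"fn": "play_rows", "kwargs": {
  "deltas": [0,0,0.5,0,0,0,-1,0,0,0.5,0,0,0,-1,0,0,0.5,0,0,0,0.6,0,0,0.5,0,0,0,1,0,0,0.5,0,0,0,1,0,0,0.5,0,0,0,1,0,0,-50,0,0,0,1,0,0,-98,0,0,0,1,0,0,-98,0,0,0,1]
}}

```text
time_s: 28.7
ee_pos: [569.8, -300.0, 307.0]
eef_rot: [2.04, 2.368, 0.003]
wrist_force: [0.5, -0.5, 1.2]
grip_width: 0.998
finger_force: 0.0
```

```bash
python3 - <<'E'
from h import *
s=st(); print(cmd()[0]); plates()
im=rect(grab('side'),42); print('pile side42');[print(*b) for b in blobs(im,white(im),2000,6000)]
plan([((432.6,-241,300),9,0,1,12)]); plan([((432.6,-241,173),9,0,1,3)])
E
```

```text
28.7 [ 569.8 -300.   307. ] F [ 0.5 -0.5  1.2] w 84.9 f 0.0
[ 567.64085657 -298.20161436  300.20398876]
top
[448.2 397.9] [448.6 397.6] 87.9 51.4 99.6 4190
[601.4 411.4] [601.9 410.6] 86.7 50.0 80.4 3922
side
[ 435.2 -228. ] [ 432.2 -236.5] 102.5 48.8 98.8 3489
[447.6 399. ] [447.6 398.5] 93.2 49.2 99.5 4342
[ 571.9 -342.9] [ 573.9 -349.7] 190.5 56.7 93.9 8307
[600.6 411.8] [600.8 411.1] 90.3 50.6 80.3 4239
pile side42
[ 435.1 -198.7] [ 432.3 -207. ] 99.7 47.6 98.8 3291
[447.3 411.4] [447.2 411.1] 90.7 48.0 99.5 4123
[596.2 424. ] [596.2 423.3] 88.0 49.1 80.3 4020
12 rows: 12x[76.5,-125,0,0,0,-0.5,1]
3 rows: 3x[0,0,127,0,0,0,1]
```

Request:
{"fn": "play_rows", "kwargs": {
  "deltas": [76.5,-125,0,0,0,-0.5,1,76.5,-125,0,0,0,-0.5,1,76.5,-125,0,0,0,-0.5,1,76.5,-125,0,0,0,-0.5,1,76.5,-125,0,0,0,-0.5,1,76.5,-125,0,0,0,-0.5,1]
}}

```text
time_s: 29.45
ee_pos: [433.5, -242.0, 298.7]
eef_rot: [2.039, 2.388, 0.001]
wrist_force: [-0.3, -0.6, 0.1]
grip_width: 0.998
finger_force: 0.0
```

Request:
{"fn": "play_rows", "kwargs": {
  "deltas": [0,0,50,0,0,0,1,0,0,90,0,0,0,1,0,0,118,0,0,0,1,0,0,127,0,0,0,1,0,0,127,0,0,0,1,0,0,127,0,0,0,-1,0,0,127,0,0,0,-1,0,0,127,0,0,0,-1,0,0,127,0,0,0,-1,0,0,127,0,0,0,-1,0,0,127,0,0,0,-1]
}}

```text
time_s: 30.55
ee_pos: [433.5, -242.0, 174.0]
eef_rot: [2.037, 2.385, 0.001]
wrist_force: [-0.2, 0.5, 5.5]
grip_width: 0.565
finger_force: 62.9
```

```bash
python3 - <<'E'
from h import *
s=st(); place(2,s['ee_pos'][2])
e=grab('top');d=grab('side');im=rect(e,42); print('pile');[print(*b) for b in blobs(im,white(im),2000,6000)]
o=np.hstack([cv2.resize(d['img'][100:220,220:340],(400,400)),cv2.resize(e['img'][110:210,320:460],(400,400))]); cv2.imwrite('pics/pile2.png',o[:,:,::-1])
E
```

```text
30.55 [ 433.5 -242.   174. ] F [-0.2  0.5  5.5] w 48.0 f 62.9
12 rows: 3x[0,0,-127,0,0,0,-1], 9x[-77.5,124,-127,0,0,0.5,-1]
2 rows: 2x[0,0,0,0,0,0,-1]
5 rows: 2x[0,0,63,0,0,0,-1], 3x[0,0,82.5,0,0,0,-1]
measured z target 216.46730734347415
8 rows: 1x[0,0,0.5,0,0,0,-1], 4x[0,0,0.5,0,0,0,1], 3x[0,0,-82.5,0,0,0,1]
pile
[446.7 388.9] [447.1 388.7] 86.3 50.6 99.5 4070
[ 567.7 -295.5] [ 567.8 -295.5] 91.5 50.3 98.4 4339
[596.6 402.2] [596.6 401.6] 85.3 50.2 80.3 3887
```

View pics/pile2.png

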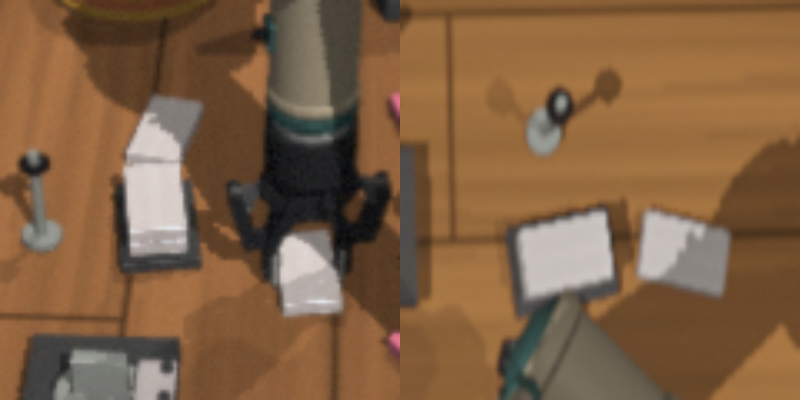

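The pile is square on the pad, about 1-2 mm toward +y. I'll shift the remaining plates 1 mm toward -y.

Request:
{"fn": "play_rows", "kwargs": {
  "deltas": [0,0,-50,0,0,0,-1,0,0,-100,0,0,0,-1,0,0,-127,0,0,0,-1,-78.5,124,-127,0,0,0.5,-1,-78.5,124,-127,0,0,0.5,-1,-78.5,124,-127,0,0,0.5,-1,-78.5,124,-127,0,0,0.5,-1,-78.5,124,-127,0,0,0.5,-1,-78.5,124,-127,0,0,0.5,-1]
}}

```text
time_s: 31.55
ee_pos: [566.5, -299.0, 299.2]
eef_rot: [-2.05, -2.38, -0.0]
wrist_force: [-0.4, 0.1, -2.2]
grip_width: 0.566
finger_force: 63.6
```

Request:
{"fn": "play_rows", "kwargs": {
  "deltas": [0,0,35,0,0,0,-1,0,0,63,0,0,0,-1,0,0,82.5,0,0,0,-1,0,0,82.5,0,0,0,-1,0,0,82.5,0,0,0,-1]
}}

```text
time_s: 32.05
ee_pos: [566.5, -299.1, 217.3]
eef_rot: [2.051, 2.379, 0.0]
wrist_force: [-1.0, -0.9, -1.9]
grip_width: 0.565
finger_force: 66.4
```

Request:
{"fn": "play_rows", "kwargs": {
  "deltas": [0,0,0.5,0,0,0,-1,0,0,0.5,0,0,0,-1,0,0,0.5,0,0,0,0.6,0,0,0.5,0,0,0,1,0,0,0.5,0,0,0,1,0,0,0.5,0,0,0,1,0,0,-50,0,0,0,1,0,0,-82.5,0,0,0,1,0,0,-82.5,0,0,0,1]
}}

```text
time_s: 32.95
ee_pos: [569.1, -300.6, 305.1]
eef_rot: [2.042, 2.371, 0.003]
wrist_force: [0.4, -0.2, 0.9]
grip_width: 1.001
finger_force: 0.0
```

```bash
python3 - <<'E'
from h import *
s=st(); print(cmd()[0]); p,R=cmd(); p[1]-=1; setcmd(p,R); plates()
plan([((569.6,-427.4,300),-12,0,1,12)]); plan([((569.6,-427.4,173),-12,0,1,3)])
E
```

```text
32.95 [ 569.1 -300.6  305.1] F [ 0.4 -0.2  0.9] w 85.1 f 0.0
[ 567.30348605 -298.16598324  300.20413579]
top
[448.2 397.9] [448.6 397.6] 87.8 51.5 99.5 4193
[601.4 411.4] [601.7 410.7] 86.7 50.4 80.4 3931
side
[447.6 399. ] [447.5 398.5] 93.2 49.3 99.5 4355
[ 572.  -342.9] [ 574.5 -349.6] 190.5 57.8 93.9 8304
[600.6 411.8] [600.7 411.2] 90.4 50.6 80.1 4250
12 rows: 12x[-127,-16.5,0.5,0,0,20.5,1]
3 rows: 3x[0,0,127,0,0,0,1]
```

Request:
{"fn": "play_rows", "kwargs": {
  "deltas": [-127,-16.5,0.5,0,0,20.5,1,-127,-16.5,0.5,0,0,20.5,1,-127,-16.5,0.5,0,0,20.5,1,-127,-16.5,0.5,0,0,20.5,1,-127,-16.5,0.5,0,0,20.5,1,-127,-16.5,0.5,0,0,20.5,1]
}}

```text
time_s: 33.65
ee_pos: [569.7, -426.5, 297.5]
eef_rot: [-2.439, -1.977, -0.001]
wrist_force: [-1.1, 0.4, -0.1]
grip_width: 1.001
finger_force: 0.0
```

Request:
{"fn": "play_rows", "kwargs": {
  "deltas": [0,0,50,0,0,0,1,0,0,90,0,0,0,1,0,0,118,0,0,0,1,0,0,127,0,0,0,1,0,0,127,0,0,0,1,0,0,127,0,0,0,-1,0,0,127,0,0,0,-1,0,0,127,0,0,0,-1,0,0,127,0,0,0,-1,0,0,127,0,0,0,-1,0,0,127,0,0,0,-1]
}}

```text
time_s: 34.75
ee_pos: [570.8, -428.3, 174.6]
eef_rot: [2.437, 1.974, 0.002]
wrist_force: [-0.1, 0.0, 5.9]
grip_width: 0.566
finger_force: 65.0
```

```bash
python3 - <<'E'
from h import *
s=st(); place(3,s['ee_pos'][2],(567.5,-299))
e=grab('top');im=rect(e,57); print('pile');[print(*b) for b in blobs(im,white(im),2000,6000)]
E
```

```text
34.75 [ 570.8 -428.3  174.6] F [-0.1  0.   5.9] w 48.1 f 65.0
12 rows: 3x[0,0,-127,0,0,0,-1], 9x[125,-29,-127.5,0,0,-20.5,-1]
2 rows: 2x[0,0,0,0,0,0,-1]
5 rows: 2x[0,0,47.5,0,0,0,-1], 3x[0,0,67,0,0,0,-1]
measured z target 232.08079897148409
8 rows: 1x[0,0,0.5,0,0,0,-1], 4x[0,0,0.5,0,0,0,1], 3x[0,0,-67,0,0,0,1]
pile
[446.1 383. ] [446.3 383. ] 86.5 49.7 99.3 4050
[ 567.4 -296.1] [ 567.3 -295.2] 95.5 50.2 98.4 4372
[593.4 395.6] [593.5 395.7] 86.3 49.2 79.9 4009
```

Request:
{"fn": "play_rows", "kwargs": {
  "deltas": [0,0,-50,0,0,0,-1,0,0,-100,0,0,0,-1,0,0,-127,0,0,0,-1,125,-29,-127.5,0,0,-20.5,-1,125,-29,-127.5,0,0,-20.5,-1,125,-29,-127.5,0,0,-20.5,-1,125,-29,-127.5,0,0,-20.5,-1,125,-29,-127.5,0,0,-20.5,-1,125,-29,-127.5,0,0,-20.5,-1]
}}

```text
time_s: 35.7
ee_pos: [567.7, -300.3, 299.6]
eef_rot: [2.05, 2.377, -0.0]
wrist_force: [-0.1, -0.3, -1.9]
grip_width: 0.562
finger_force: 64.1
```

Request:
{"fn": "play_rows", "kwargs": {
  "deltas": [0,0,30,0,0,0,-1,0,0,47.5,0,0,0,-1,0,0,67,0,0,0,-1,0,0,67,0,0,0,-1,0,0,67,0,0,0,-1]
}}

```text
time_s: 36.2
ee_pos: [567.7, -300.8, 232.0]
eef_rot: [2.052, 2.378, 0.0]
wrist_force: [-0.0, -0.3, -1.9]
grip_width: 0.564
finger_force: 67.1
```

```bash
python3 - <<'E'
from h import *
s=st();print(Ro.from_rotvec(s['eef_rot']).as_matrix()[:,1])
e=grab('side'); cv2.imwrite('pics/pile4.png',cv2.resize(e['img'][80:200,220:340],(500,500),interpolation=cv2.INTER_CUBIC)[:,:,::-1])
E
```

```text
36.2 [ 567.7 -300.8  232. ] F [-0.  -0.3 -1.9] w 48.0 f 67.1
[9.89245356e-01 1.46263553e-01 7.73273893e-04]
```

View pics/pile4.png

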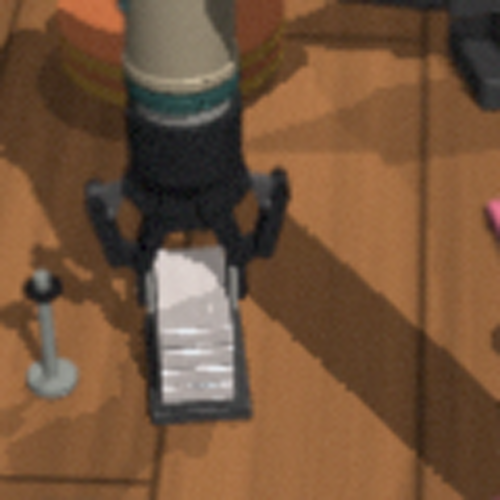

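Request:
{"fn": "play_rows", "kwargs": {
  "deltas": [1,0,0.5,0,0,0,-1,1,0,0.5,0,0,0,-1,1,0,0.5,0,0,0,0.6,1,0,0.5,0,0,0,1,1,0,0.5,0,0,0,1,1,0,0.5,0,0,0,1,1,0,-45,0,0,0,1,1,0,-67,0,0,0,1,1,0,-67,0,0,0,1]
}}

```text
time_s: 37.15
ee_pos: [568.6, -299.0, 303.7]
eef_rot: [2.044, 2.373, 0.002]
wrist_force: [1.1, -0.5, 0.1]
grip_width: 0.996
finger_force: 0.0
```

```bash
python3 - <<'E'
from h import *
s=st(); print(cmd()[0]); p,R=cmd(); p=p+R.apply([1,0,0]); setcmd(p,R); plates()
plan([((520,60,300),8.5,0,1,9)]); plan([((448.6,397.3,300),9.6,0,1,9)]);plan([((448.6,397.3,173),9.6,0,1,3)])
E
```

```text
37.15 [ 568.6 -299.   303.7] F [ 1.1 -0.5  0.1] w 84.7 f 0.0
[ 567.37925061 -298.91197904  300.2040017 ]
top
[448.3 397.9] [448.6 397.5] 88.0 51.5 99.5 4199
[601.4 411.3] [601.8 410.7] 86.8 50.4 80.5 3942
side
[447.6 399. ] [447.5 398.5] 93.3 49.3 99.5 4359
[ 572.7 -337.4] [ 572.  -335.1] 164.0 52.5 98.6 7785
[600.6 411.8] [600.8 411.1] 90.4 50.6 80.3 4252
9 rows: 9x[361,6,0,0,0,0,1]
9 rows: 9x[344,-20.5,0,0,0,-1.1,1]
3 rows: 3x[0,0,127,0,0,0,1]
```

Request:
{"fn": "play_rows", "kwargs": {
  "deltas": [361,6,0,0,0,0,1,361,6,0,0,0,0,1,361,6,0,0,0,0,1,361,6,0,0,0,0,1,361,6,0,0,0,0,1,361,6,0,0,0,0,1,361,6,0,0,0,0,1,361,6,0,0,0,0,1,361,6,0,0,0,0,1]
}}

```text
time_s: 38.15
ee_pos: [519.1, 61.2, 297.9]
eef_rot: [-2.046, -2.383, 0.002]
wrist_force: [0.5, -0.4, 0.5]
grip_width: 1.0
finger_force: 0.0
```

Request:
{"fn": "play_rows", "kwargs": {
  "deltas": [343.5,-20.5,0,0,0,-1.1,1,343.5,-20.5,0,0,0,-1.1,1,343.5,-20.5,0,0,0,-1.1,1,343.5,-20.5,0,0,0,-1.1,1,343.5,-20.5,0,0,0,-1.1,1,343.5,-20.5,0,0,0,-1.1,1,343.5,-20.5,0,0,0,-1.1,1,343.5,-20.5,0,0,0,-1.1,1,343.5,-20.5,0,0,0,-1.1,1]
}}

```text
time_s: 39.05
ee_pos: [449.7, 395.7, 297.7]
eef_rot: [2.026, 2.399, -0.003]
wrist_force: [-0.1, -1.0, -0.4]
grip_width: 0.999
finger_force: 0.0
```

Request:
{"fn": "play_rows", "kwargs": {
  "deltas": [0,0,50,0,0,0,1,0,0,90,0,0,0,1,0,0,118,0,0,0,1,0,0,127,0,0,0,1,0,0,127,0,0,0,1,0,0,127,0,0,0,-1,0,0,127,0,0,0,-1,0,0,127,0,0,0,-1,0,0,127,0,0,0,-1,0,0,127,0,0,0,-1,0,0,127,0,0,0,-1]
}}

```text
time_s: 40.15
ee_pos: [449.6, 396.6, 174.1]
eef_rot: [2.026, 2.398, 0.006]
wrist_force: [-0.7, -2.2, 6.8]
grip_width: 0.567
finger_force: 64.3
```

```bash
python3 - <<'E'
from h import *
s=st(); p,R=cmd(); p=p-R.apply([.5,0,0]); setcmd(p,R); H=s['ee_pos'][2]
plan([((p[0],p[1],310),9.6,0,-1,3),((520,60,310),9.6,0,-1,7)]); plan([((567.5,-299,310),8.5,0,-1,9)])
z=H+72; xy=(567.5,-299)
plan([((*xy,z+21),PPSI,0,-1,2),((*xy,z+1.5),PPSI,0,-1,3)]); print('measured z target',z+.5)
e=grab('top');im=rect(e,72); print('pile');[print(*b) for b in blobs(im,white(im),2000,6000)]
E
```

```text
40.15 [449.6 396.6 174.1] F [-0.7 -2.2  6.8] w 48.2 f 64.3
10 rows: 3x[0,0,-137,0,0,0,-1], 7x[-344,14,-137,0,0,0,-1]
9 rows: 9x[-362,-13,0,0,0,1.1,-1]
5 rows: 2x[0.5,0,43,0,0,0,-1], 3x[0.5,0,62.5,0,0,0,-1]
measured z target 246.5650368129137
pile
[ 570.5 -292.3] [ 569.2 -293.2] 100.7 50.7 101.9 3994
[590.9 390.4] [591.  390.5] 86.0 49.3 79.7 4004
```

```bash
python3 - <<'E'
from h import *
e=grab('top');d=grab('side')
X=[]
a=np.radians(8.5); ux=np.array([np.cos(a),np.sin(a)]);uy=np.array([-np.sin(a),np.cos(a)])
def draw(d,c,z,hx,hy,col):
    P=[(*(c+i*hx*ux+j*hy*uy),z) for i,j in((-1,-1),(1,-1),(1,1),(-1,1))]
    return (w2p(d,P),col)
ims=[]
for dd,(r0,r1,c0,c1) in((d,(100,200,230,330)),(e,(130,210,340,420))):
    k=400/(r1-r0); im=cv2.resize(dd['img'][r0:r1,c0:c1],(400,400),interpolation=cv2.INTER_CUBIC)
    for c,z,hx,hy,col in((np.array([567.5,-298.6]),72,25,45,(255,0,0)),(PAD,12,35,55,(0,255,0))):
        q,_=draw(dd,c,z,hx,hy,col); cv2.polylines(im,[((q-[c0,r0]+.5)*k).astype(np.int32)],True,col,1)
    ims.append(im)
cv2.imwrite('pics/chk4.png',np.hstack(ims)[:,:,::-1])
E
```

```text
(no output)
```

View pics/chk4.png

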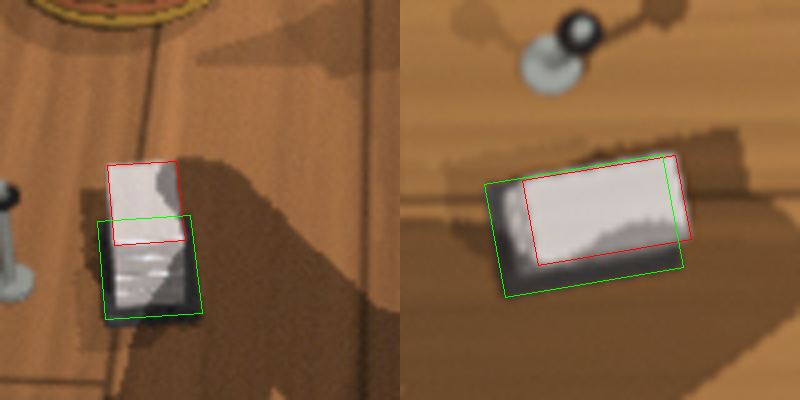

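The overlay shows four plates lined up squarely within the pad outline. Now the fifth.

Request:
{"fn": "play_rows", "kwargs": {
  "deltas": [0,0,-50,0,0,0,-1,0,0,-100,0,0,0,-1,0,0,-137,0,0,0,-1,-344,14,-137,0,0,0,-1,-344,14,-137,0,0,0,-1,-344,14,-137,0,0,0,-1,-344,14,-137,0,0,0,-1,-344,14,-137,0,0,0,-1,-344,14,-137,0,0,0,-1,-344,14,-137,0,0,0,-1,-344,14,-137,0,0,0,-1]
}}

```text
time_s: 41.4
ee_pos: [521.2, 54.8, 309.8]
eef_rot: [2.031, 2.39, -0.0]
wrist_force: [-0.7, 1.0, -1.4]
grip_width: 0.563
finger_force: 63.6
```

Request:
{"fn": "play_rows", "kwargs": {
  "deltas": [-362,-13,0,0,0,1.1,-1,-362,-13,0,0,0,1.1,-1,-362,-13,0,0,0,1.1,-1,-362,-13,0,0,0,1.1,-1,-362,-13,0,0,0,1.1,-1,-362,-13,0,0,0,1.1,-1,-362,-13,0,0,0,1.1,-1,-362,-13,0,0,0,1.1,-1,-362,-13,0,0,0,1.1,-1,-362,-13,0,0,0,1.1,-1,-362,-13,0,0,0,1.1,-1]
}}

```text
time_s: 42.5
ee_pos: [567.6, -297.5, 309.4]
eef_rot: [-2.048, -2.382, -0.001]
wrist_force: [-0.6, 0.5, -2.2]
grip_width: 0.565
finger_force: 63.6
```

Request:
{"fn": "play_rows", "kwargs": {
  "deltas": [0.5,0,25,0,0,0,-1,0.5,0,43,0,0,0,-1,0.5,0,62.5,0,0,0,-1,0.5,0,62.5,0,0,0,-1,0.5,0,62.5,0,0,0,-1]
}}

```text
time_s: 43.0
ee_pos: [567.7, -297.5, 247.1]
eef_rot: [2.048, 2.382, 0.001]
wrist_force: [-1.0, -0.4, -2.9]
grip_width: 0.565
finger_force: 66.4
```

Request:
{"fn": "play_rows", "kwargs": {
  "deltas": [-1,0,0.5,0,0,0,-1,-1,0,1,0,0,0,-1,-1,0,1,0,0,0,-1,-1,0,1,0,0,0,0.6,-1,0,1,0,0,0,1,-1,0,1,0,0,0,1,-1,0,1,0,0,0,1,-1,0,-40,0,0,0,1,-1,0,-80,0,0,0,1,-1,0,-80,0,0,0,1]
}}

```text
time_s: 44.0
ee_pos: [569.4, -301.2, 333.3]
eef_rot: [2.042, 2.37, 0.003]
wrist_force: [1.1, 0.9, 0.1]
grip_width: 1.0
finger_force: 0.0
```

Request:
{"fn": "play_rows", "kwargs": {
  "deltas": [0,-250,0,0,0,0,1,0,-250,0,0,0,0,1,0,-250,0,0,0,0,1,0,-250,0,0,0,0,1,0,-250,0,0,0,0,1,0,-250,0,0,0,0,1]
}}

```text
time_s: 44.6
ee_pos: [315.6, -336.6, 326.1]
eef_rot: [-2.055, -2.373, 0.002]
wrist_force: [0.4, -0.1, -1.0]
grip_width: 1.0
finger_force: 0.0
```

```bash
python3 - <<'E'
from h import *
s=st(); plates(('top',)); e=grab('top');d=grab('side')
o=np.hstack([cv2.resize(d['img'][60:420,150:450],(400,480)),cv2.resize(e['img'][60:300,100:500],(400,480))]); cv2.imwrite('pics/fin.png',o[:,:,::-1])
im=rect(e,22);h=cv2.cvtColor(im,cv2.COLOR_RGB2HSV)
E
```

```text
44.6 [ 315.6 -336.6  326.1] F [ 0.4 -0.1 -1. ] w 85.0 f 0.0
top
[ 578.3 -309.9] [ 578.8 -308.8] 110.9 56.3 99.5 5605
[601.  409.5] [601.2 409.5] 90.1 51.6 79.9 4400
```

View pics/fin.png

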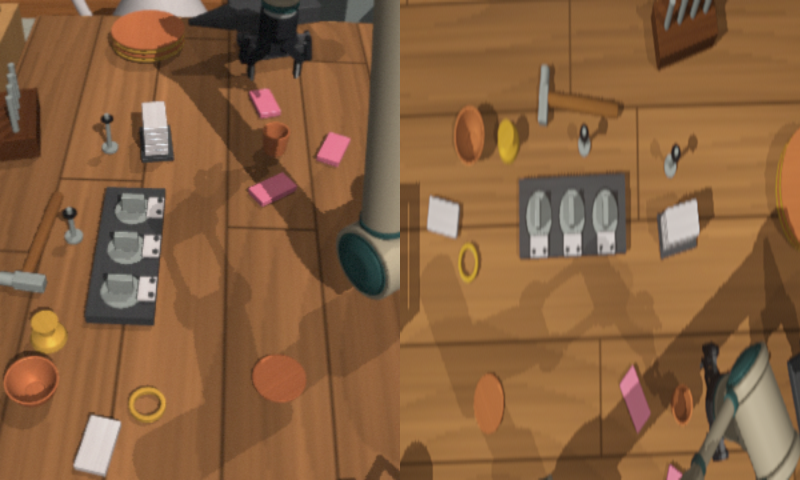

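```bash
python3 - <<'E'
from h import *
e=grab('top');d=grab('side')
a=np.radians(8.5); ux=np.array([np.cos(a),np.sin(a)]);uy=np.array([-np.sin(a),np.cos(a)])
rows=[]
th=np.linspace(0,2*np.pi,60)
for dd,boxes in((d,((80,160,230,330),(175,305,200,340))),(e,((120,200,340,440),(135,205,210,335)))):
    ims=[]
    for r0,r1,c0,c1 in boxes:
        im=cv2.resize(dd['img'][r0:r1,c0:c1],(400,300),interpolation=cv2.INTER_CUBIC); k=np.array([400/(c1-c0),300/(r1-r0)])
        L=[[(*(np.array([567.5,-298.6])+i*25*ux+j*45*uy),87) for i,j in((-1,-1),(1,-1),(1,1),(-1,1))]]+[np.c_[596.5+38*np.cos(th),y+38*np.sin(th),0*th+20] for y in SY]
        for P in L: cv2.polylines(im,[((w2p(dd,P)-[c0,r0]+.5)*k).astype(np.int32)],True,(255,0,0),1)
        ims.append(im)
    rows.append(np.hstack(ims))
cv2.imwrite('pics/fin2.png',np.vstack(rows)[:,:,::-1])
E
```

```text
(no output)
```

View pics/fin2.png

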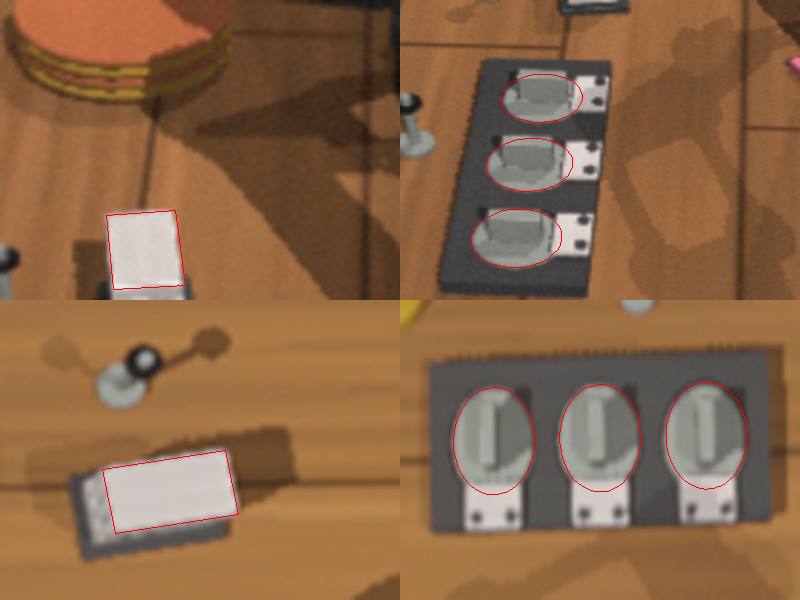

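The overlays fit: the discs lie flat at z=20 on top, and the pile's top face sits at 87 mm, square on the pad. Handing in.

```bash
python3 -c "
from bench import r
print(r.close_job())"
```

```text
the job is handed in; nothing more can be done
None
```

I've handed the job in: all three formers are under their clips and flat in their seats, five plates are piled squarely on the pad level with the tall gauge's 87 mm collar, and the one spare plate is flat on the bench clear of the pad; I saw nothing else disturbed, but no verdict came back.

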